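Photograph culture dishes on a low-profile imager

ROBOT

A 7-joint arm with a two-finger parallel gripper is mounted at the origin on the work surface. World frame = base frame: x ahead of the robot, y to its left, z up, the work surface at z = 0. Lengths are in m, angles in rad, forces in N, time in s.
With the tool pointing down it reaches from about 0.425 to 0.95 m from the base axis. Payload 16.7 kg.
Tool frame: the origin (TCP) lies midway between the tips of the shut fingers; the grasp point (between the pads) lies 19 mm behind it; z points along the fingers, y is the line along which they close (so a half turn about z gives the same grasp; the last joint's range is limited). The gripper opens to 94 mm and grips with 3 to 60 N. Pads are 16 mm wide; open, the fingers measure 119 mm over their backs; the gripper's body (75 mm by 177 mm) begins 78 mm behind the grasp point.
Start: joints at [-1.484, 0.426, 0.074, 1.606, -0.034, 1.111, -0.067], TCP at [0.158, 0.656, 0.205] pointing down, gripper open.
Joint ranges: [-2.85, 2.85], [-0.5, 2.14], [-1.23, 1.37], [0.21, 2.46], [-1.02, 4.16], [0.16, 2.05], [-2.73, 2.73]. Speed limits (rad/s): [1.89, 1.89, 2.39, 2.39, 3.01, 3.01, 3.01].

INTERFACE

Orientations are given as a unit quaternion [x, y, z, w].
In Python, from plant import robot, grab_frame, get_calibration gives the robot as it stands. The module is installed in compiled form; this text tells all that it offers.
- The arm moves only by the tool servo_tool, never from a script. Its argument "targets" is text: rows parted by semicolons, each of 6 numbers parted by spaces: the shift along the tool's x, y, z in cm, then the turn, a rotation vector about the tool's x, y, z in degrees. A call has 1 to 12 rows; each row shifts and turns the commanded pose from where the row before left it, along the tool's axes as they then stand; what a row does not reach is not made up. A row lasts 1/8 s, in which the tool goes at most 62.5 mm and 10.7 degrees, less where a joint would pass 70% of its speed; a pose out of reach is approached as far as the arm can. A call is refused whole if a number of a shift passes 6.25 or a number of a turn 10.7, either way. A call with a gripper value outside its range is refused whole. "jaw" is the finger opening in cm, from 0 to 9.4, set as the call begins (left out, the last holds). The fingers move at their own pace and stop on an object; "squeeze" is the grip in N (left out, the last holds). Time passes only in rows, so rows that do not move let the fingers close. It gives the time, the measured TCP pose, the force, the opening and the grip force at its end, in the units of the state.
- robot.read_state(): the state, without advancing time (a new reading comes with each control period).
- grab_frame(name): name is "side" or "top" or "wrist"; returns the picture (480x640x3 uint8, red, green, blue); there is no depth.
- get_calibration(name): a dict with "K" (3x3 intrinsics, pixels), "pose" (4x4, takes a point from camera to world coordinates). Camera axes: x right, y down, z forward; pixel columns grow to the right and rows downward; lengths in m; the calibration is good to about 2 mm. The wrist camera is an equidistant fisheye: a pixel r from the principal point sees the ray r / f radians off the axis. A picture is of the moment at which its call begins: read the wrist's pose just before it. get_calibration takes no time and is no camera call; for the wrist camera it gives the pose at the moment of the call.
- robot.hand_in(): hands the job in; it is judged then, once.
The state is a dict: "t": time; "q": joint angles; "joint_velocities": joint speeds; "joint_torque": joint torques, N m; "tcp_pos": TCP position; "ee_rot": TCP orientation; "ft_force": force on the tool from outside, world axes, zero at the start; "torque": the same for the moment, N m; "finger_gap": opening from 0.0 (shut) to 1.0 (fully open); "grip_force": force on a finger pad.
Only numpy, scipy, OpenCV 4.12 (cv2) and the standard library are available. Lean on these libraries where they do the work, as an engineer would, in place of code of your own. Each camera call takes 0.05 s, during which the arm holds its last target. There are 200 camera calls.

TASK

Photograph the culture dishes: stand every dish from the bench tray lid up in a bay of its own in the imager's frame, lay the dark cover plate over them, press it down until it sits fully home and level inside the frame's lip, and turn the focus knob until its white pointer line stands at the black index mark. With the cover home and the focus on the mark, make the exposure: draw the sprung shutter rod on the front out to its stop, hold it there a moment and let it go fully back in. Only then lift the cover off, lay it flat on the bench, and stand all the dishes, lid up, back on the tray's floor, leaving the focus on the mark and the tissue box, tip box and bottle where they are.

Things in the scene. Friction and masses are not known exactly. Their poses are not given: they have to be found in the camera images.
- imager: Fixed cream housing, black deck, 200 (x) by 380 (y) by 100 mm high. Origin: centre of its underside on the bench; own x to its back, -x (front) roughly towards the robot, y to its left; may be turned a bit. On the deck at own (0, +55) mm a dark grey frame with a bare metal lip encloses 110 (x) by 204 (y) mm. A lamp pillar stands behind the left end: own x from 100 mm, y 120 to 180 mm, 230 mm high.
- tray: Fixed open bench tray, 220 (own x) by 210 (own y) mm outside, grey, its rim 7 mm above the bench and 5 mm thick, its floor 3 mm above the bench. Origin: centre of its underside. The dishes start in it and come back to it, anywhere on its floor.
- bay1 (a point): Centre of the floor of dish bay 1 (1 is the leftmost, own y of the imager falling by 52 mm from bay to bay), at deck height 100 mm. A bay is 48 by 48 mm, bounded by aluminium ribs 7 mm high (the two end bays by a frame wall on one side). Any dish may go in any bay.
- bay2 (a point): Centre of the floor of dish bay 2 (1 is the leftmost, own y of the imager falling by 52 mm from bay to bay), at deck height 100 mm. A bay is 48 by 48 mm, bounded by aluminium ribs 7 mm high (the two end bays by a frame wall on one side). Any dish may go in any bay.
- bay3 (a point): Centre of the floor of dish bay 3 (1 is the leftmost, own y of the imager falling by 52 mm from bay to bay), at deck height 100 mm. A bay is 48 by 48 mm, bounded by aluminium ribs 7 mm high (the two end bays by a frame wall on one side). Any dish may go in any bay.
- bay4 (a point): Centre of the floor of dish bay 4 (1 is the leftmost, own y of the imager falling by 52 mm from bay to bay), at deck height 100 mm. A bay is 48 by 48 mm, bounded by aluminium ribs 7 mm high (the two end bays by a frame wall on one side). Any dish may go in any bay.
- dish1: Round lidded culture dish, white lid: lid 40 mm diameter from 7 mm up to 18 mm above the underside, clear lower part 37 mm diameter; 35 g or so. Origin: centre of its underside, z up through the lid. All dishes are alike; two or three of the four are present, standing in the tray at the start.
- dish2: Round lidded culture dish, white lid: lid 40 mm diameter from 7 mm up to 18 mm above the underside, clear lower part 37 mm diameter; 35 g or so. Origin: centre of its underside, z up through the lid. All dishes are alike; two or three of the four are present, standing in the tray at the start.
- dish3: Round lidded culture dish, white lid: lid 40 mm diameter from 7 mm up to 18 mm above the underside, clear lower part 37 mm diameter; 35 g or so. Origin: centre of its underside, z up through the lid. All dishes are alike; two or three of the four are present, standing in the tray at the start.
- dish4: Round lidded culture dish, white lid: lid 40 mm diameter from 7 mm up to 18 mm above the underside, clear lower part 37 mm diameter; 35 g or so. Origin: centre of its underside, z up through the lid. All dishes are alike; two or three of the four are present, standing in the tray at the start.
- cover: Loose flat dark steel plate, 126 (own x) by 236 (own y) by 6 mm, about 200 g, with a black bar handle in its middle: 14 mm wide (own x), 60 mm long (own y), top 28 mm above the underside. Origin: centre of the underside. Lies on the bench at the start. Goes with its long way along that of the frame, either way round; 4 mm of play each side inside the lip.
- cover_seat (a point): Centre of the frame at seat height, 24 mm above the deck, where the cover's origin must come; axes as the imager. Inside the lip (7 mm above the seat): 134 by 244 mm; outside: 142 by 252. A rubber strip on each end wall holds the cover up by 4 mm; each sinks flush at about 3 N (6 N or a bit more on the cover's middle sinks both) and stays down.
- focus_knob (a joint): Angle of the focus knob (rad), positive anticlockwise from above, -2.9 to 2.9; light friction (0.06 N m), stays where left. At 0 its pointer points to the imager's front (-x). Black disc 46 mm in diameter, 15 mm high, with a bar grip 46 mm long along the pointer, 14 mm wide, 14 to 38 mm above the deck, a white line on the bar's pointer end.
- knob_grip (a point): On the knob's axis, 28 mm above the deck, in the middle of the bar grip; its x axis lies along the bar, the pointer at its -x end.
- pointer (a point): Point 30 mm from the knob's axis, 3 mm above the deck, straight below the direction in which the white pointer line points; turns with the knob.
- index_mark (a point): The black index mark on the bare metal ring (88 mm diameter) round the knob: a bar 4 mm wide from 25 to 43 mm from the axis; this point on it is 30 mm from the knob's axis and 3 mm above the deck. It does not turn with the knob; its place on the ring differs from start to start.
- shutter_rod (a joint): How far the sprung shutter rod is drawn out of the imager's front (m): 0 at rest, 0.030 at the stop. The spring pulls it back with about 3 N at rest and 7 N at the stop.
- rod_grip (a point): Middle of the rod's black grip: a cylinder 19 mm in diameter and 30 mm long that lies along the imager's x, level, 28 mm below the deck's top, with a 28 mm end flange (5 mm thick) on its outer end. When the rod is in, this point is 40 mm in front of the housing's front face; drawing it out moves it to the imager's -x.
- tissue_box: Bystander: white box 110 by 110 by 120 mm, origin under its centre. Leave alone.
- tip_box: Bystander: grey and white pipette tip box 85 by 122 by 70 mm, origin under its centre. Leave alone.
- reagent_bottle: Bystander: bottle 64 mm diameter, 130 mm high, origin under its centre. Leave alone.
There are look-alikes about, which are no part of the job. What is shaped like the dish2 but turquoise is not meant. Leave any green look-alike of the dish4 alone.

How it is judged:
By the outcome, as a careful person would: the job done as asked, in the order asked, and still so for the second after the job is handed in, with the robot touching nothing.
Of dish1, dish2, dish3, dish4 only 2 to 3 are there at a start; the rules pass over those that are not, and their reading is None.
At some moment in a run one of dish1, dish2, dish3, dish4, cover may be knocked a few centimetres aside while the robot is not near it.
It also fails if it takes over 210 s, if anything falls off the work surface, if the arm or the gripper's body presses on something with over 40 N, if the wrist force passes 120 N, or if a joint passes its speed limit or range.

## Working session

There is one attempt and no reset: what is moved stays moved. The work goes in short steps, Python scripts to look and compute and a tool call to move; the robot and the scene stay as the last step left them, time stands still between calls to the robot, and variables do not carry over. Pictures are saved under pics/ and viewed, at most 14 in all, crops included, and the job is handed in when it is done.

Besides the shell and the picture viewer there is one more tool, called after "Call:" by a JSON object that holds its "fn" and its "kwargs", one argument or row to a line. servo_tool: Moves the arm, as the interface text tells. Its arguments: {"type":"object","properties":{"targets":{"type":"string"},"jaw":{"type":"number"},"squeeze":{"type":"number"}},"required":["targets"]}

```bash
mkdir -p pics; cat > h.py <<'E'
import numpy as np, cv2
from plant import robot, grab_frame, get_calibration
from scipy.spatial.transform import Rotation as R
def snap(n,f=None):
    c=get_calibration(n); im=grab_frame(n)
    if f: cv2.imwrite(f'pics/{f}.png',im[:,:,::-1])
    return im,c
def ray(c,u,v,fish=False):
    K=np.array(c['K']);P=np.array(c['pose'])
    x=(u-K[0,2])/K[0,0];y=(v-K[1,2])/K[1,1]
    if fish:
        r=np.hypot(x,y); d=np.array([x/r*np.sin(r),y/r*np.sin(r),np.cos(r)]) if r>1e-9 else np.array([0,0,1.])
    else: d=np.array([x,y,1.])
    return P[:3,3],P[:3,:3]@d
def onz(c,u,v,z,fish=False):
    o,d=ray(c,u,v,fish); return o+d*(z-o[2])/d[2]
def proj(c,p,fish=False):
    K=np.array(c['K']);P=np.array(c['pose']); q=P[:3,:3].T@(np.array(p)-P[:3,3])
    if fish:
        th=np.arctan2(np.hypot(q[0],q[1]),q[2]);n=np.hypot(q[0],q[1]);x,y=q[0]/n*th,q[1]/n*th
    else: x,y=q[0]/q[2],q[1]/q[2]
    return np.array([K[0,0]*x+K[0,2],K[1,1]*y+K[1,2]])
def st():
    s=robot.read_state(); e=R.from_quat(s['ee_rot']).as_matrix() if np.size(s['ee_rot'])==4 else np.array(s['ee_rot'])
    return s,np.array(s['tcp_pos']),e
def go(p,yaw=None):
    """shift in tool cm and turn deg to reach TCP p with tool down, y axis at yaw(deg, mod 180)"""
    s,t,e=st(); 
    d=e.T@(np.array(p)-t)*100
    print('tool shift cm',d.round(2))
    if yaw is not None:
        cur=np.degrees(np.arctan2(e[1,1],e[0,1])); dy=(yaw-cur+90)%180-90
        a=np.radians(cur+dy); Y=np.array([np.cos(a),np.sin(a),0]);Z=np.array([0,0,-1.]);X=np.cross(Y,Z)
        print('turn deg',np.degrees(R.from_matrix(e.T@np.c_[X,Y,Z]).as_rotvec()).round(2),'yaw now',cur.round(2))
E
python3 - <<'E'
from h import *
for n in ('side','top','wrist'):
    im,c=snap(n,n+'0'); print(n,np.array(c['K']).round(1).tolist(),np.array(c['pose']).round(3).tolist())
s,t,e=st();print(t,e.round(3),s['t'])
E
```

```text
side [[565.8, 0.0, 313.0], [0.0, 565.8, 240.1], [0.0, 0.0, 1.0]] [[0.866, -0.277, 0.416, 0.078], [-0.5, -0.45, 0.74, -0.993], [-0.018, -0.849, -0.528, 0.764], [0.0, 0.0, 0.0, 1.0]]
top [[624.1, 0.0, 326.9], [0.0, 624.1, 237.5], [0.0, 0.0, 1.0]] [[-0.049, -0.978, 0.203, 0.258], [-0.999, 0.047, -0.013, -0.051], [0.004, -0.203, -0.979, 1.688], [0.0, 0.0, 0.0, 1.0]]
wrist [[371.6, 0.0, 319.2], [0.0, 371.6, 239.5], [0.0, 0.0, 1.0]] [[0.233, 0.937, 0.26, 0.083], [0.972, -0.225, -0.062, 0.675], [0.0, 0.268, -0.964, 0.383], [0.0, 0.0, 0.0, 1.0]]
[0.15764396 0.65600522 0.20494108] [[-0.972  0.234 -0.   ]
 [ 0.234  0.972 -0.001]
 [-0.    -0.001 -1.   ]] 0.15
```

View pics/top0.png

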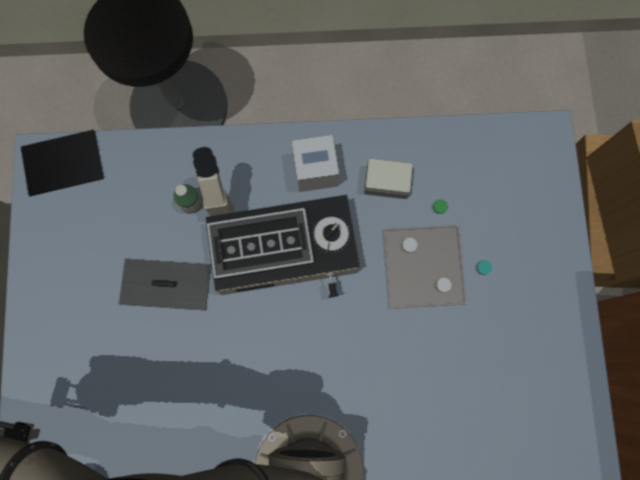

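View pics/side0.png

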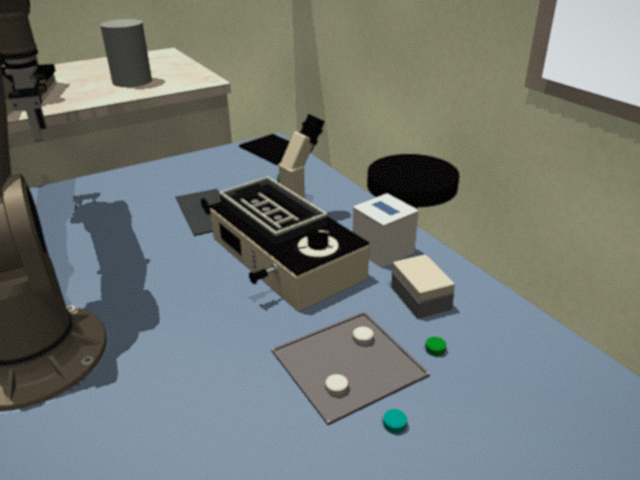

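Two white dishes in the tray at top pixels (410,244) and (444,285). The cover is at (164,284), the imager frame around (262,243), the knob at (331,233) and the rod grip at (333,290). The turquoise and green look-alikes are outside the tray.

```bash
python3 - <<'E'
from h import *
im,c=snap('top','top1')
hsv=cv2.cvtColor(im,cv2.COLOR_RGB2HSV)
def blobs(m,x0,y0,x1,y1,amin=30):
    k=np.zeros(m.shape,np.uint8);k[y0:y1,x0:x1]=m[y0:y1,x0:x1]
    cs,_=cv2.findContours(k,cv2.RETR_EXTERNAL,cv2.CHAIN_APPROX_NONE)
    return [q for q in cs if cv2.contourArea(q)>amin]
g=cv2.cvtColor(im,cv2.COLOR_RGB2GRAY)
white=(g>150).astype(np.uint8)
for q in blobs(white,380,225,470,312):
    (u,v),r=cv2.minEnclosingCircle(q);print('dish',u,v,r,onz(c,u,v,.021).round(4), cv2.contourArea(q))
dark=(g<75).astype(np.uint8)
for q in blobs(dark,112,250,213,318,500):
    r=cv2.minAreaRect(q);b=cv2.boxPoints(r);w=np.array([onz(c,*p,.006) for p in b]);print('cover',r,w.round(3).tolist(),'ctr',w.mean(0),np.linalg.norm(w[0]-w[1]),np.linalg.norm(w[1]-w[2]))
for q in blobs((g>125).astype(np.uint8),200,195,318,285,50):
    r=cv2.minAreaRect(q);b=cv2.boxPoints(r);w=np.array([onz(c,*p,.131) for p in b]);print('lip',cv2.contourArea(q),w.round(3).tolist(),'ctr',w.mean(0).round(4),np.linalg.norm(w[0]-w[1]),np.linalg.norm(w[1]-w[2]))
for q in blobs((g>125).astype(np.uint8),308,205,355,262,50):
    (u,v),r=cv2.minEnclosingCircle(q);p=onz(c,u,v,.102);print('ring',u,v,r,p,np.linalg.norm(onz(c,u+r,v,.102)-p))
o=im[190:310,195:370]; cv2.imwrite('pics/crop.png',cv2.resize(o[:,:,::-1],None,fx=4.5,fy=4.5,interpolation=cv2.INTER_CUBIC))
E
```

```text
dish 444.0 284.0 6.403224468231201 [ 0.4609 -0.382   0.021 ] 112.5
dish 409.76531982421875 244.1734619140625 6.421002388000488 [ 0.5741 -0.2983  0.021 ] 111.5
cover ((165.60255432128906, 283.7822570800781), (88.75241088867188, 44.785926818847656), 3.416588306427002) [[0.452, 0.491, 0.006], [0.574, 0.486, 0.006], [0.548, 0.245, 0.006], [0.426, 0.253, 0.006]] ctr [0.49997266 0.36871563 0.006     ] 0.12198371092839462 0.24269929168351795
lip 107.0 [[0.708, 0.239, 0.131], [0.705, 0.185, 0.131], [0.673, 0.186, 0.131], [0.676, 0.24, 0.131]] ctr [0.6905 0.2125 0.131 ] 0.05420814033156274 0.032000709214233515
ring 330.85693359375 233.07789611816406 16.650259017944336 [ 0.59788524 -0.08345729  0.102     ] 0.04329030526798962
```

View pics/crop.png

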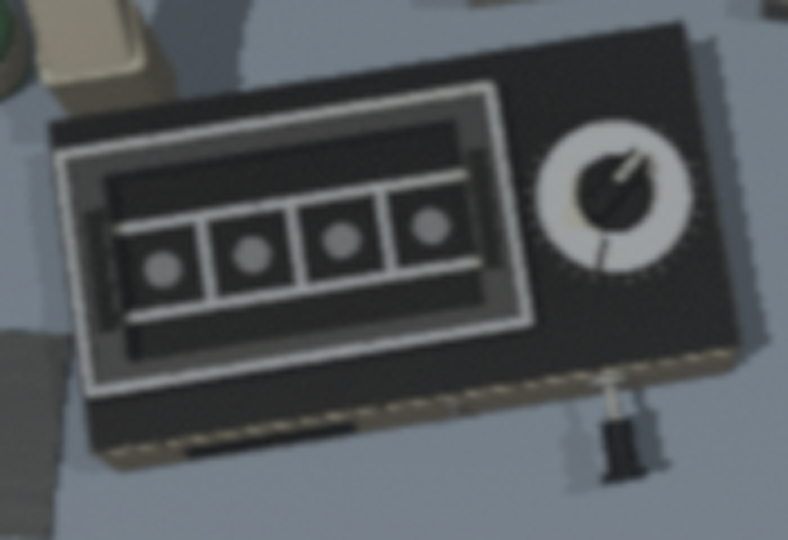

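The crop shows the four bay dots at (163,268), (252,254), (342,240) and (430,226). The knob ring is centred at (614,197), with the pointer end at (635,160) and the black mark at (603,255). The lip's outer corners are (53,152), (491,83), (535,325) and (92,397).

```bash
cat > m.py <<'E'
from h import *
im,c=snap('top')
P=lambda u,v,z:onz(c,194.6+u/4.5,189.6+v/4.5,z)
L=np.array([P(*q,.131) for q in [(53,152),(491,83),(535,325),(92,397)]]);print('lip',L.round(4),L.mean(0),[np.linalg.norm(L[i]-L[i-1]).round(4) for i in range(4)])
yd=(L[0]-L[1]+L[3]-L[2]);xd=L[0]-L[3]+L[1]-L[2]
print('yaw',np.degrees(np.arctan2(-yd[0],yd[1])),np.degrees(np.arctan2(xd[1],xd[0])))
B=np.array([P(*q,.100) for q in [(163,268),(252,254),(342,240),(430,226)]]);print('bays',B.round(4),np.linalg.norm(np.diff(B,axis=0),axis=1), B.mean(0))
d=B[0]-B[3];print(np.degrees(np.arctan2(-d[0],d[1])))
k=P(614,197,.103);m=P(603,255,.103);p=P(637,158,.138);kp=P(614,197,.103)
an=lambda v:np.degrees(np.arctan2(v[1],v[0]))
print('knob',k,'mark r',np.linalg.norm(m-k),an(m-k),'ptr',np.linalg.norm(p-kp),an(p-kp), p)
H=[P(*q,.1) for q in[(49,122),(683,23),(741,345),(95,450)]];print('deck',np.array(H).round(3),np.mean(H,0),[np.linalg.norm(H[i]-H[i-1]).round(3) for i in range(4)])
print('rod',P(620,445,.072),P(612,375,.072))
E
python3 m.py; python3 -c "
from h import *
s,t,e=st();print(s)"
```

```text
lip [[ 0.6322  0.234   0.131 ]
 [ 0.6608 -0.0164  0.131 ]
 [ 0.5195 -0.0353  0.131 ]
 [ 0.4907  0.2136  0.131 ]] [0.5758213  0.09897212 0.131     ] [np.float64(0.143), np.float64(0.252), np.float64(0.1425), np.float64(0.2505)]
yaw 6.561969133533745 7.925514525077138
bays [[0.5682 0.1772 0.1   ]
 [0.5739 0.1259 0.1   ]
 [0.5797 0.0739 0.1   ]
 [0.5855 0.023  0.1   ]] [0.0516097  0.05229738 0.05127892] [0.57680628 0.09998007 0.1       ]
6.400043700698112
knob [ 0.59685196 -0.08388362  0.103     ] mark r 0.034690341789597644 166.64003487623265 ptr 0.04016943853767035 -42.843648783448295 [ 0.61130543 -0.09728815  0.138     ]
deck [[ 0.658  0.242  0.1  ]
 [ 0.7   -0.13   0.1  ]
 [ 0.508 -0.152  0.1  ]
 [ 0.465  0.218  0.1  ]] [0.58246237 0.044394   0.1       ] [np.float64(0.194), np.float64(0.374), np.float64(0.194), np.float64(0.372)]
rod [ 0.45690344 -0.08068433  0.072     ] [ 0.49791284 -0.07809616  0.072     ]
{'t': 0.25, 'q': array([-1.48450652,  0.42638258,  0.07391915,  1.60628515, -0.03409551,
        1.11078578, -0.06707007]), 'joint_velocities': array([ 0.00162698, -0.00314296, -0.00093127, -0.00189494,  0.00024598,
       -0.00105016, -0.00148715]), 'joint_torque': array([-1.47354731e-03, -9.34910774e+01,  3.66008095e+00, -4.53903329e+01,
       -4.90947661e-02,  1.77889236e-02,  1.52946704e-04]), 'tcp_pos': array([0.15768739, 0.65609728, 0.20515283]), 'ee_rot': array([ 1.17647829e-01,  9.93055335e-01, -3.00035928e-04, -1.15362636e-05]), 'ft_force': array([-0.9179023 ,  0.42769012, -0.08752463]), 'torque': array([ 0.02396573, -0.00221098,  0.0002607 ]), 'grip_force': 0.0, 'finger_gap': 1.0003523183461385}
```

Imager yaw is about 6.6°, and the frame measures 252×142 as expected. I turn the tool so its axes match the imager's (x_tool = own y, y_tool = own x).

Call:
{"fn": "servo_tool", "kwargs": {
  "targets": "0 0 -2 0 0 10;0 0 -2 0 0 10;0 0 -1 0 0 10;0 0 0 0 0 10;0 0 0 0 0 10;0 0 0 0 0 10;0 0 0 0 0 10;0 0 0 0 0 0",
  "jaw": 7,
  "squeeze": 15
}}

```text
t: 1.25
tcp_pos: [0.1575, 0.6562, 0.2553]
ee_rot: [0.666, 0.746, -0.0, 0.0]
ft_force: [1.0, 0.6, 0.7]
finger_gap: 0.745
grip_force: 0.0
```

```bash
python3 - <<'E'
from h import *
s,t,e=st();print(t,s['q'].round(2),s['t'])
go([.5,.36,.25],6.6); go([.574,-.298,.15],6.6)
E
```

```text
[0.15752825 0.65623528 0.25531472] [-1.66  0.4   0.32  1.56 -0.13  1.2  -1.21] 1.25
tool shift cm [-33.34  30.65   0.55]
turn deg [ 0.01  0.02 -0.05] yaw now 6.55
tool shift cm [-99.55  30.49  10.58]
turn deg [ 0.01  0.02 -0.05] yaw now 6.55
```

Call:
{"fn": "servo_tool", "kwargs": {
  "targets": "-3.4 3.1 0 0 0 0;-3.4 3.1 0 0 0 0;-3.4 3.1 0 0 0 0;-3.4 3.1 0 0 0 0;-3.4 3.1 0 0 0 0;-3.4 3.1 0 0 0 0;-3.4 3.1 0 0 0 0;-3.4 3.1 0 0 0 0;-3.4 3.1 0 0 0 0;-3.4 3.1 0 0 0 0;0 0 0 0 0 0;0 0 0 0 0 0"
}}

```text
t: 2.75
tcp_pos: [0.5037, 0.3539, 0.2553]
ee_rot: [0.665, 0.747, -0.0, -0.0]
ft_force: [-0.1, 0.4, 0.2]
finger_gap: 0.745
grip_force: 0.0
```

Call:
{"fn": "servo_tool", "kwargs": {
  "targets": "-5.5 0 0 0 0 0;-5.5 0 0 0 0 0;-5.5 0 0 0 0 0;-5.5 0 0 0 0 0;-5.5 0 0 0 0 0;-5.5 0 0 0 0 0;-5.5 0 0 0 0 0;-5.5 0 0 0 0 0;-5.5 0 0 0 0 0;-5.5 0 0 0 0 0;-5.5 0 0 0 0 0;-4 0 0 0 0 0"
}}

```text
t: 4.25
tcp_pos: [0.5775, -0.2881, 0.2553]
ee_rot: [0.665, 0.747, 0.0, -0.0]
ft_force: [0.4, 0.6, 0.2]
finger_gap: 0.741
grip_force: 0.0
```

```bash
cat > d.py <<'E'
from h import *
def dishes():
    im,c=snap('top'); g=cv2.cvtColor(im,cv2.COLOR_RGB2GRAY)
    hs=cv2.cvtColor(im,cv2.COLOR_RGB2HSV)
    m=((g>130)&(hs[:,:,1]<60)).astype(np.uint8);k=np.zeros_like(m);k[215:320,372:480]=m[215:320,372:480]
    cs,_=cv2.findContours(k,cv2.RETR_EXTERNAL,cv2.CHAIN_APPROX_NONE)
    for q in cs:
        if cv2.contourArea(q)>40:
            (u,v),r=cv2.minEnclosingCircle(q);print('dish px',round(u),round(v),r,onz(c,u,v,.021).round(4))
E
python3 - <<'E'
from d import *
dishes()
im,c=snap('wrist','w1');s,t,e=st();print(t,s['t'],s['q'].round(2))
g=cv2.cvtColor(im,cv2.COLOR_RGB2GRAY)
for p in ([.5741,-.2983,.021],[.4609,-.382,.021]): print(proj(c,p,True))
E
```

```text
dish px 444 284 7.653873920440674 [ 0.46   -0.3827  0.021 ]
[ 0.57663015 -0.29049142  0.25526421] 4.35 [-0.19  0.42  0.76  1.65 -0.3   1.2   0.75]
[315.3679081  213.50448042]
[215.2318489  271.12118561]
```

View pics/w1.png

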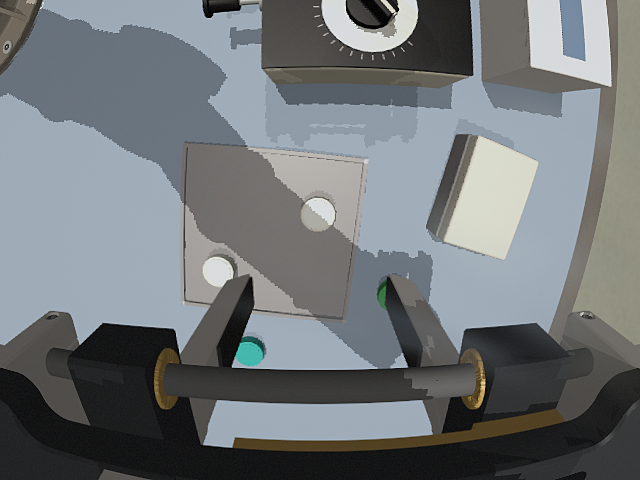

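The wrist view shows dishes at (318,213) and (218,270), and the turquoise at (250,350) and green at (385,293) look-alikes off the tray. This agrees with the top view to a few pixels.

```bash
cat >> d.py <<'E'
def wd(guesses,z=.018+.003):
    im,c=snap('wrist'); g=cv2.cvtColor(im,cv2.COLOR_RGB2GRAY); hs=cv2.cvtColor(im,cv2.COLOR_RGB2HSV); out=[]
    for p in guesses:
        u,v=proj(c,[p[0],p[1],z],True).astype(int)
        G=cv2.GaussianBlur(g,(3,3),0); 
        d=30;y0,x0=max(v-d,0),max(u-d,0); w=G[y0:v+d,x0:u+d]
        # lid bright relative to surroundings, low-saturation & R>=B
        rb=im[y0:v+d,x0:u+d].astype(int); m=((w>115)&(rb[:,:,0]-rb[:,:,2]>-8)&(w>np.median(w)+18)).astype(np.uint8)
        cs,_=cv2.findContours(m,cv2.RETR_EXTERNAL,cv2.CHAIN_APPROX_NONE)
        q=max(cs,key=cv2.contourArea);(a,b),r=cv2.minEnclosingCircle(q)
        e=onz(c,a+x0,b+y0,z,True); print('wrist dish',(a+x0,b+y0),r,e.round(4),'diam',2*np.linalg.norm(onz(c,a+x0+r,b+y0,z,True)-e)); out.append(e)
    return out
E
python3 - <<'E'
from d import *
o=wd([(.574,-.298),(.461,-.382)])
for z in (.08,.0125): go([o[0][0],o[0][1],z],6.6)
E
```

```text
wrist dish (np.float64(319.5), np.float64(213.5)) 16.324926376342773 [ 0.5786 -0.2954  0.021 ] diam 0.036944307898684685
wrist dish (np.float64(217.0365867614746), np.float64(272.72172927856445)) 15.563112258911133 [ 0.4631 -0.3813  0.021 ] diam 0.03939000219082178
tool shift cm [-0.73  0.09 17.51]
turn deg [-0.04  0.02 -0.09] yaw now 6.51
tool shift cm [-0.73  0.1  24.26]
turn deg [-0.04  0.02 -0.09] yaw now 6.51
```

Call:
{"fn": "servo_tool", "kwargs": {
  "targets": "-0.9 0 3.5 0 0 0;0 0 4 0 0 0;0 0 4 0 0 0;0 0 4 0 0 0;0 0 4 0 0 0;0 0 3 0 0 0;0 0 1.7 0 0 0;0 0 0 0 0 0;0 0 0 0 0 0"
}}

```text
t: 5.52
tcp_pos: [0.5788, -0.2962, 0.0147]
ee_rot: [0.666, 0.746, 0.0, 0.001]
ft_force: [0.1, 0.8, 0.4]
finger_gap: 0.741
grip_force: 0.0
```

Call:
{"fn": "servo_tool", "kwargs": {
  "targets": "0 0 0 0 0 0;0 0 0 0 0 0;0 0 0 0 0 0;0 0 0 0 0 0;0 0 0 0 0 0;0 0 0 0 0 0",
  "jaw": 3
}}

```text
t: 6.28
tcp_pos: [0.578, -0.2964, 0.0137]
ee_rot: [0.666, 0.746, 0.0, 0.0]
ft_force: [-0.8, 1.8, 5.3]
finger_gap: 0.417
grip_force: 15.0
```

```bash
python3 - <<'E'
from h import *
s,t,e=st();print(t,s['finger_gap']*94,s['grip_force'])
im,c=snap('wrist','w2')
# frame
y=np.radians(6.6);X=np.array([np.cos(y),np.sin(y)]);Y=np.array([-np.sin(y),np.cos(y)]);F=np.array([.5763,.0993])
for b,o in ((3,-.026),(4,-.078)):
    p=F+Y*o; print(b,p); go([*p,.112],6.6)
E
```

```text
[ 0.57804749 -0.296412    0.01367039] 39.17243697180337 15.00063881278038
3 [0.57928837 0.07347231]
tool shift cm [36.74  4.3  -9.83]
turn deg [ 0.01  0.   -0.11] yaw now 6.49
4 [0.5852651  0.02181692]
tool shift cm [31.54  4.31 -9.83]
turn deg [ 0.01  0.   -0.11] yaw now 6.49
```

View pics/w2.png

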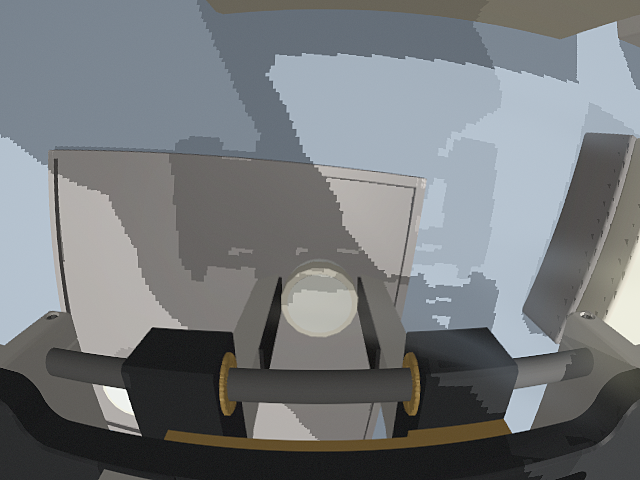

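Call:
{"fn": "servo_tool", "kwargs": {
  "targets": "0 0 -2 0 0 0;0 0 -4 0 0 0;0 0 -4 0 0 0;0 0 -4 0 0 0;1 0 -3.5 0 0 0;4 0.5 0 0 0 0;5 0.5 0 0 0 0;5 0.5 0 0 0 0;5 0.5 0 0 0 0;5 0.8 0 0 0 0;5 0.7 0 0 0 0;4 0.8 0 0 0 0"
}}

```text
t: 7.82
tcp_pos: [0.5822, 0.0484, 0.1896]
ee_rot: [0.666, 0.746, 0.0, 0.0]
ft_force: [-0.0, -1.4, -1.1]
finger_gap: 0.418
grip_force: 15.0
```

Call:
{"fn": "servo_tool", "kwargs": {
  "targets": "2.5 0 0 0 0 0;0 0 0 0 0 0;0 0 0 0 0 0"
}}

```text
t: 8.2
tcp_pos: [0.5796, 0.0701, 0.1891]
ee_rot: [0.666, 0.746, 0.0, 0.0]
ft_force: [-0.3, 0.0, -0.5]
finger_gap: 0.419
grip_force: 15.0
```

```bash
python3 - <<'E'
from h import *
s,t,e=st()
im,c=snap('wrist','w3'); print(t,s['grip_force'])
go([.5793,.0735,.1135],6.6)
g=cv2.cvtColor(im,cv2.COLOR_RGB2GRAY)
print('tcp px',proj(c,t+[0,0,.008],True))
m=(g[230:380,260:380]>140).astype(np.uint8);cs,_=cv2.findContours(m,cv2.RETR_EXTERNAL,cv2.CHAIN_APPROX_NONE);q=max(cs,key=cv2.contourArea);(u,v),r=cv2.minEnclosingCircle(q);print(u+260,v+230,r);p=onz(c,u+260,v+230,t[2]+.008,True);print('dish rel tool',(e.T@(p-t)*100).round(2))
for p in ([0,-.026],[0,-.052],[0,.0],[0,-.078]):
    y=np.radians(6.6);w=np.array([.5763,.0993])+p[0]*np.array([np.cos(y),np.sin(y)])+p[1]*np.array([-np.sin(y),np.cos(y)])
    print(p,proj(c,[*w,.1],True).round(0))
E
```

```text
[0.5795586  0.07014183 0.18912719] 14.99982699751854
tool shift cm [0.36 0.01 7.55]
turn deg [ 0.03  0.01 -0.2 ] yaw now 6.4
tcp px [317.24701304 300.20658185]
321.5 281.10952377319336 63.987857818603516
dish rel tool [ 1.04  0.21 -0.8 ]
[0, -0.026] [318. 241.]
[0, -0.052] [318. 274.]
[0, 0.0] [318. 207.]
[0, -0.078] [318. 305.]
```

View pics/w3.png

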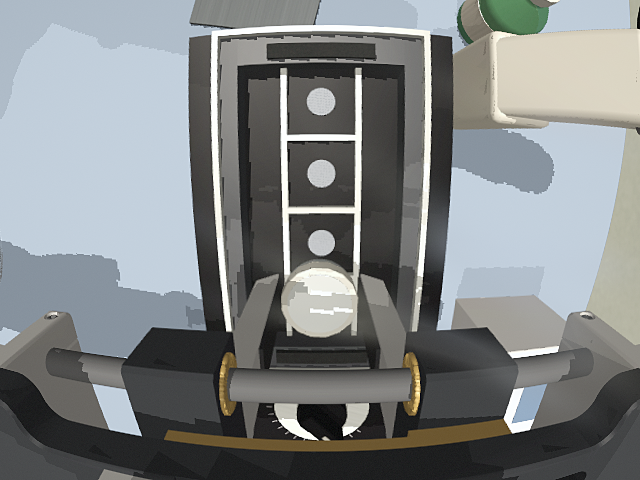

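Call:
{"fn": "servo_tool", "kwargs": {
  "targets": "0.3 0.1 2 0 0 0;0 0 2 0 0 0;0 0 1.5 0 0 0;0 0 1 0 0 0;0 0 0.6 0 0 0;0 0 0.3 0 0 0;0 0 0.2 0 0 0;0 0 0 0 0 0;0 0 0 0 0 0"
}}

```text
t: 9.38
tcp_pos: [0.5803, 0.0743, 0.1127]
ee_rot: [0.666, 0.746, 0.0, 0.0]
ft_force: [-0.6, 0.1, -0.2]
finger_gap: 0.417
grip_force: 15.0
```

Call:
{"fn": "servo_tool", "kwargs": {
  "targets": "0 0 0.15 0 0 0;0 0 0.05 0 0 0;0 0 0 0 0 0;0 0 0 0 0 0"
}}

```text
t: 9.88
tcp_pos: [0.5801, 0.0743, 0.1106]
ee_rot: [0.666, 0.746, 0.0, -0.0]
ft_force: [-3.3, -0.2, 5.7]
finger_gap: 0.419
grip_force: 15.0
```

Call:
{"fn": "servo_tool", "kwargs": {
  "targets": "0 0 0 0 0 0;0 0 0 0 0 0;0 0 0 0 0 0;0 0 -1 0 0 0;0 0 -3 0 0 0;0 0 -4 0 0 0;0 0 0 0 0 0;0 0 0 0 0 0",
  "jaw": 5.5
}}

```text
t: 10.88
tcp_pos: [0.58, 0.0744, 0.1905]
ee_rot: [0.666, 0.746, 0.0, -0.0]
ft_force: [0.2, -0.6, 0.0]
finger_gap: 0.587
grip_force: 0.0
```

```bash
python3 - <<'E'
from d import *
s,t,e=st();print(t)
wd([(.5795,.074)],.118)
dishes(); go([.462,-.382,.25],6.6)
E
```

```text
[0.57999246 0.07444045 0.19048098]Traceback (most recent call last):
  File "<stdin>", line 3, in <module>
  File "d.py", line 19, in wd
    q=max(cs,key=cv2.contourArea);(a,b),r=cv2.minEnclosingCircle(q)
ValueError: max() iterable argument is empty
```

Contact at the expected height, so the dish is placed. Next dish 2.

Call:
{"fn": "servo_tool", "kwargs": {
  "targets": "-4 0 0 0 0 0;-5 0 0 0 0 0;-5 -0.5 0 0 0 0;-5 -1 0 0 0 0;-5 -1 0 0 0 0;-5 -2 0 0 0 0;-5 -2 0 0 0 0;-4 -2 0 0 0 0;-2 -2 0 0 0 0;0 0 0 0 0 0;0 0 0 0 0 0",
  "jaw": 7
}}

```text
t: 12.3
tcp_pos: [0.5212, -0.3343, 0.1898]
ee_rot: [0.666, 0.746, -0.0, -0.001]
ft_force: [0.4, 0.9, -0.1]
finger_gap: 0.747
grip_force: 0.0
```

```bash
python3 - <<'E'
from d import *
s,t,e=st();print(t)
dishes(); o=wd([(.462,-.382)]);go([*o[0][:2],.0135],6.6); go([.462,-.382,.0135],6.6)
E
```

```text
[ 0.52116042 -0.33428931  0.18979876]
dish px 476 246 6.020897388458252 [ 0.5605 -0.4768  0.021 ]
wrist dish (np.float64(250.0), np.float64(266.0)) 36.796836853027344 [ 0.4589 -0.3861  0.021 ] diam 0.07426891762356261
tool shift cm [-4.47 -6.82 17.65]
turn deg [-0.03 -0.03 -0.02] yaw now 6.58
tool shift cm [-4.11 -6.47 17.65]
turn deg [-0.03 -0.03 -0.02] yaw now 6.58
```

```bash
python3 - <<'E'
from h import *
im,c=snap('wrist');t,ct=snap('top')
a=t[200:330,360:500]; a=cv2.resize(a,None,fx=2.8,fy=2.8); b=np.zeros((480,392,3),np.uint8);b[:a.shape[0]]=a[:,:392]
o=cv2.resize(np.hstack([im,b]),(800,372)); cv2.imwrite('pics/j1.png',o[:,:,::-1])
E
```

```text
(no output)
```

View pics/j1.png

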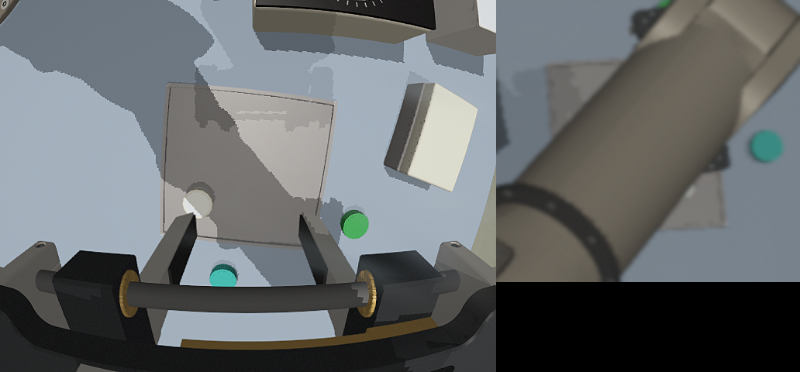

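The wrist view shows the dish still in the tray at about (254,261) full scale. The arm hides it from the top camera, and the top "dish" reading was arm glare.

```bash
python3 - <<'E'
from h import *
c=get_calibration('wrist')
p=onz(c,254.5,260.5,.021,True);print(p);go([*p[:2],.0135],6.6)
E
```

```text
[ 0.46321376 -0.38001009  0.021     ]
tool shift cm [-3.9  -6.32 17.68]
turn deg [-0.02 -0.01 -0.03] yaw now 6.57
```

Call:
{"fn": "servo_tool", "kwargs": {
  "targets": "-1 -2 0 0 0 0;-1.5 -2.2 1 0 0 0;-1.5 -2.2 3 0 0 0;0 0 4 0 0 0;0 0 4 0 0 0;0 0 3.5 0 0 0;0 0 1.7 0 0 0;0 0 0.5 0 0 0;0 0 0 0 0 0"
}}

```text
t: 13.62
tcp_pos: [0.4621, -0.3825, 0.0143]
ee_rot: [0.666, 0.746, 0.0, 0.0]
ft_force: [-0.3, 0.5, 0.5]
finger_gap: 0.745
grip_force: 0.0
```

Call:
{"fn": "servo_tool", "kwargs": {
  "targets": "0 0 0 0 0 0;0 0 0 0 0 0;0 0 0 0 0 0;0 0 0 0 0 0;0 0 0 0 0 0;0 0 0 0 0 0",
  "jaw": 3
}}

```text
t: 14.38
tcp_pos: [0.4621, -0.3821, 0.0137]
ee_rot: [0.666, 0.746, 0.0, 0.0]
ft_force: [0.0, 2.1, 5.7]
finger_gap: 0.419
grip_force: 15.0
```

```bash
python3 - <<'E'
from h import *
s,t,e=st();im,c=snap('wrist','w4');print(t,'tcp px',proj(c,t+[0,0,.008],True))
w=im[240:360,250:390];g=cv2.cvtColor(w,cv2.COLOR_RGB2GRAY)
m=((g>105)&(w[:,:,0].astype(int)-w[:,:,2]>4)).astype(np.uint8);print(cv2.HoughCircles(cv2.GaussianBlur(g,(5,5),0),cv2.HOUGH_GRADIENT,1,50,param1=60,param2=15,minRadius=30,maxRadius=45))
go([.5793+.0063,.0743-.0517,.19],6.6)
E
```

```text
[ 0.46212761 -0.38206197  0.0137495 ] tcp px [317.26535174 300.24821096]
[[[69.5 54.5 38.8]]]
tool shift cm [ 38.8   16.85 -17.62]
turn deg [ 0.02  0.   -0.11] yaw now 6.49
```

Call:
{"fn": "servo_tool", "kwargs": {
  "targets": "0 0 -2 0 0 0;0 0 -4 0 0 0;0 0 -4 0 0 0;0 0 -4 0 0 0;2 1 -3.6 0 0 0;5 2 0 0 0 0;5 2 0 0 0 0;5 2 0 0 0 0;5 2 0 0 0 0;5 2 0 0 0 0;5 2.5 0 0 0 0;4.5 2.5 0 0 0 0"
}}

```text
t: 15.92
tcp_pos: [0.58, 0.0006, 0.1908]
ee_rot: [0.666, 0.746, 0.0, 0.0]
ft_force: [0.1, 0.1, -0.4]
finger_gap: 0.419
grip_force: 15.0
```

Call:
{"fn": "servo_tool", "kwargs": {
  "targets": "2.1 0.9 0 0 0 0;0 0 0 0 0 0;0 0 0 0 0 0;0 0 0 0 0 0"
}}

```text
t: 16.42
tcp_pos: [0.5859, 0.019, 0.1898]
ee_rot: [0.667, 0.745, 0.0, 0.0]
ft_force: [0.5, -0.2, -2.1]
finger_gap: 0.42
grip_force: 15.0
```

```bash
python3 - <<'E'
from h import *
s,t,e=st();im,c=snap('wrist','w5');print(t,'tcp px',proj(c,t+[0,0,.008],True))
w=im[240:360,250:390];g=cv2.cvtColor(w,cv2.COLOR_RGB2GRAY)
print(cv2.HoughCircles(cv2.GaussianBlur(g,(5,5),0),cv2.HOUGH_GRADIENT,1,50,param1=60,param2=15,minRadius=30,maxRadius=45))
go([.5793+.0063,.0743-.0517,.1117],6.6)
E
```

```text
[0.58594311 0.0189696  0.18981757] tcp px [317.27403858 300.19697217]
[[[ 69.5  65.5  41. ]
  [ 85.5 114.5  32.3]]]
tool shift cm [ 0.34 -0.    7.81]
turn deg [ 0.01  0.   -0.22] yaw now 6.38
```

View pics/w5.png

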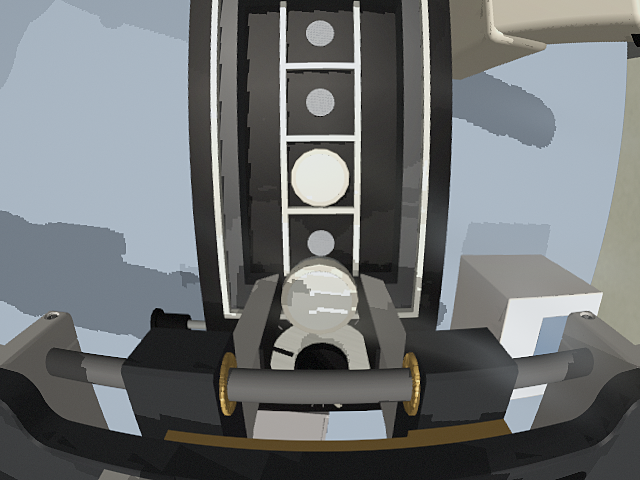

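Dish 1 sits in bay 3 at (320,177), clear of the ribs. The held dish is at (319,300) and the bay 4 dot is at (320,242), the same geometry as before.

Call:
{"fn": "servo_tool", "kwargs": {
  "targets": "0.3 0 2 0 0 0;0 0 2 0 0 0;0 0 1.5 0 0 0;0 0 1 0 0 0;0 0 0.7 0 0 0;0 0 0.4 0 0 0;0 0 0.2 0 0 0;0 0 0.1 0 0 0;0 0 0 0 0 0;0 0 0 0 0 0"
}}

```text
t: 17.73
tcp_pos: [0.5861, 0.0237, 0.1108]
ee_rot: [0.666, 0.746, 0.0, 0.0]
ft_force: [-0.9, 0.9, 3.8]
finger_gap: 0.42
grip_force: 15.0
```

Call:
{"fn": "servo_tool", "kwargs": {
  "targets": "0 0 0 0 0 0;0 0 0 0 0 0;0 0 0 0 0 0;0 0 -1 0 0 0;0 0 -3 0 0 0;0 0 -4 0 0 0;-6 0 0 0 0 0;-6 0 0 0 0 0;0 0 0 0 0 0;0 0 0 0 0 0",
  "jaw": 5.5
}}

```text
t: 18.98
tcp_pos: [0.5995, -0.0957, 0.1908]
ee_rot: [0.666, 0.746, 0.0, -0.0]
ft_force: [0.5, 0.1, -0.2]
finger_gap: 0.584
grip_force: 0.0
```

```bash
python3 - <<'E'
from h import *
s,t,e=st();im,c=snap('wrist','w6');print(t)
go([.4995,.3675,.22],-6.2)
E
```

```text
[ 0.5994798  -0.09565622  0.19080687]
tool shift cm [47.06 -4.68 -2.91]
turn deg [-0.   -0.03 12.73] yaw now 6.53
```

View pics/w6.png

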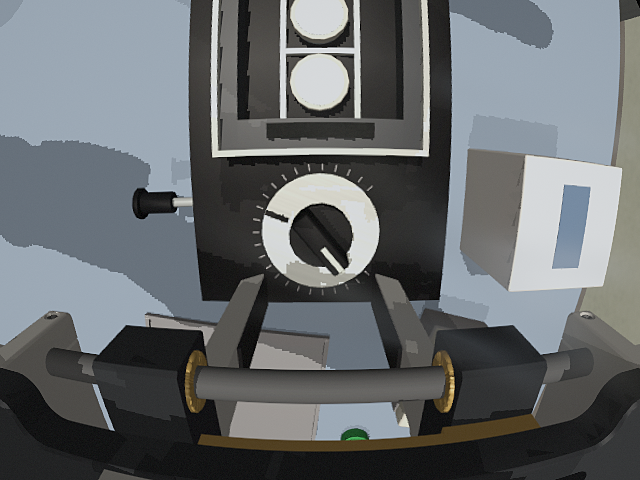

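Both dishes are seated in bays 3 and 4. The ring is centred at (321,229), the mark at (276,216), the pointer line runs (322,250)–(342,272), and the rod grip is at about (155,203).

```bash
cat > k.py <<'E'
from h import *
def knob(im,c,ctr=None,show=None):
    """ring centre, mark angle, pointer-line angle (own frame from image rays)"""
    g=cv2.cvtColor(im,cv2.COLOR_RGB2GRAY)
    C=ctr
    H=np.radians(6.6); Z=.103
    # polar sampling on ring plane for the mark
    best=[]
    for a in np.arange(0,360,1.):
        v=[]
        for r in np.arange(.030,.042,.002):
            p=[C[0]+r*np.cos(np.radians(a)),C[1]+r*np.sin(np.radians(a)),Z];u=proj(c,p,True);v.append(cv2.getRectSubPix(g,(1,1),(float(u[0]),float(u[1])))[0,0])
        best.append(np.mean(v))
    return np.array(best)
E
python3 - <<'E'
from k import *
im=cv2.imread('pics/w6.png')[:,:,::-1].copy();c=get_calibration('wrist')
g=cv2.cvtColor(im,cv2.COLOR_RGB2GRAY)
k=np.zeros_like(g);k[165:300,255:390]=(g[165:300,255:390]>150)
k=cv2.morphologyEx(k,cv2.MORPH_OPEN,np.ones((5,5),np.uint8))
cs,_=cv2.findContours(k,cv2.RETR_EXTERNAL,cv2.CHAIN_APPROX_NONE);q=max(cs,key=cv2.contourArea)
w=np.array([onz(c,*p[0],.103,True)[:2] for p in q]).astype(np.float32)
(cx,cy),r=cv2.minEnclosingCircle(w);print('ring',cx,cy,r)
b=knob(im,c,(cx,cy));lo=np.where(b<b.mean()-40)[0];print('mark deg',lo)
# pointer white line on top of the bar: inner bright blob
n=np.zeros_like(g);n[235:280,312:352]=(g[235:280,312:352]>140)
n[(np.hypot(*(np.indices(g.shape)-np.array([229,321])[:,None,None]))>60)]=0
P=[onz(c,a,b2,.138,True) for a,b2 in ((323,250),(342,271))];print('ptr',[np.round(p,4) for p in P],[np.degrees(np.arctan2(p[1]-cy,p[0]-cx)).round(1) for p in P],[np.hypot(p[1]-cy,p[0]-cx) for p in P])
d=P[1]-P[0];print('line',np.degrees(np.arctan2(d[1],d[0])))
a=[onz(c,*x,.131,True) for x in ((213,156),(429,156))];print(a, np.degrees(np.arctan2(*(a[1]-a[0])[:2][::-1])))
print('rod',onz(c,160,203,.072,True))
E
```

```text
ring 0.6002904176712036 -0.08376661688089371 0.043813060969114304
mark deg [163 164 165 166 167 168 169 289 290 291 292 293 294 295 296 297 298 299
 308 309 310 311 312 313 314 315]
ptr [array([ 0.6022, -0.0866,  0.138 ]), array([ 0.6164, -0.0996,  0.138 ])] [np.float64(-56.7), np.float64(-44.6)] [np.float64(0.003414427136868113), np.float64(0.022594477150476206)]
line -42.509346447974735
[array([ 0.5239046 , -0.03359006,  0.131     ]), array([ 0.66396889, -0.0173789 ,  0.131     ])] 6.602084734047241
rod [ 0.46124909 -0.08115091  0.072     ]
```

Call:
{"fn": "servo_tool", "kwargs": {
  "targets": "0 0 -4 0 0 0;5 0 0 0 0 0;5 0 0 0 0 0;5 0 0 0 0 0;5 0 0 0 0 0;5 -0.5 0 0 0 0;5 -0.5 0 0 0 0;5 -1 0 0 0 0;5 -1 0 0 0 0;4 -1 0 0 0 0;3 -0.7 0 0 0 6.4;0 0 0 0 0 6.4",
  "jaw": 5
}}

```text
t: 20.52
tcp_pos: [0.497, 0.3702, 0.2302]
ee_rot: [0.744, 0.668, -0.0, -0.0]
ft_force: [0.3, -0.1, 0.1]
finger_gap: 0.529
grip_force: 0.0
```

Call:
{"fn": "servo_tool", "kwargs": {
  "targets": "-3 0 0 0 0 0;0 0 0 0 0 0;0 0 0 0 0 0"
}}

```text
t: 20.9
tcp_pos: [0.4957, 0.3376, 0.2307]
ee_rot: [0.744, 0.668, 0.0, -0.0]
ft_force: [0.4, -0.9, -0.1]
finger_gap: 0.532
grip_force: 0.0
```

```bash
python3 - <<'E'
from h import *
s,t,e=st();im,c=snap('wrist','w7');print(t)
print(proj(c,[.4995,.3675,.028],True))
E
```

```text
[0.49565613 0.33757082 0.23068362]
[318.88536752 186.7490858 ]
```

View pics/w7.png

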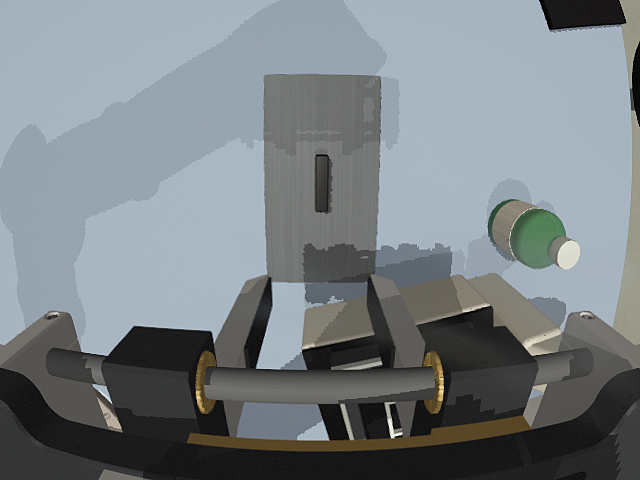

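The cover's corners are at (264,75), (381,76), (378,281) and (265,282), and the handle top runs (322,155)–(320,211).

```bash
python3 - <<'E'
from h import *
c=get_calibration('wrist')
w=np.array([onz(c,*q,.006,True) for q in((264,75),(381,76),(379,281),(265.5,282))]);print(w.round(4),w.mean(0),[np.linalg.norm(w[i]-w[i-1]).round(4) for i in range(4)])
d=w[0]-w[3]+w[1]-w[2];print('yaw',np.degrees(np.arctan2(-d[0],d[1])))
h=np.array([onz(c,*q,.028,True) for q in((321.5,155),(321,211.5))]);print(h,h.mean(0),np.linalg.norm(h[1]-h[0]))
go([*w.mean(0)[:2],.009],-6.2)
E
```

```text
[[0.4541 0.4937 0.006 ]
 [0.5789 0.4794 0.006 ]
 [0.5577 0.2476 0.006 ]
 [0.425  0.2608 0.006 ]] [0.50392064 0.37039123 0.006     ] [np.float64(0.2346), np.float64(0.1256), np.float64(0.2327), np.float64(0.1333)]
yaw -6.173771704792814
[[0.50579946 0.39977749 0.028     ]
 [0.49901667 0.34138473 0.028     ]] [0.50240806 0.37058111 0.028     ] 0.0587853848537509
tool shift cm [ 3.34  0.46 22.16]
turn deg [-0.01 -0.02 -0.01] yaw now -6.21
```

Call:
{"fn": "servo_tool", "kwargs": {
  "targets": "1.5 0.3 4 0 0 0;1.8 0 4 0 0 0;0 0 4 0 0 0;0 0 4 0 0 0;0 0 3 0 0 0;0 0 2 0 0 0;0 0 0.9 0 0 0;0 0 0 0 0 0;0 0 0 0 0 0"
}}

```text
t: 22.08
tcp_pos: [0.5035, 0.3692, 0.0125]
ee_rot: [0.745, 0.667, 0.001, -0.0]
ft_force: [0.3, 0.5, 0.3]
finger_gap: 0.531
grip_force: 0.0
```

Call:
{"fn": "servo_tool", "kwargs": {
  "targets": "0 0 0 0 0 0;0 0 0 0 0 0;0 0 0 0 0 0;0 0 0 0 0 0;0 0 0 0 0 0;0 0 0 0 0 0;0 0 -1 0 0 0;0 0 -3 0 0 0;0 0 -4 0 0 0;0 0 -4 0 0 0;0 0 0 0 0 0;0 0 0 0 0 0",
  "jaw": 0.5,
  "squeeze": 40
}}

```text
t: 23.58
tcp_pos: [0.5025, 0.3686, 0.1311]
ee_rot: [0.745, 0.667, -0.0, -0.0]
ft_force: [-1.3, 0.7, -2.8]
finger_gap: 0.147
grip_force: 40.0
```

```bash
python3 - <<'E'
from h import *
s,t,e=st();im,c=snap('wrist','w8');print(t,s['finger_gap']*94,s['grip_force'],s['ft_force'])
go([.578,.0995,.19],6.6)
E
```

```text
[0.50253676 0.36861722 0.13113319] 13.794465855291243 39.997769594192505 [-1.27037389  0.71082087 -2.79279258]
tool shift cm [-25.9   10.46  -5.92]
turn deg [ -0.06   0.05 -12.9 ] yaw now -6.3
```

View pics/w8.png

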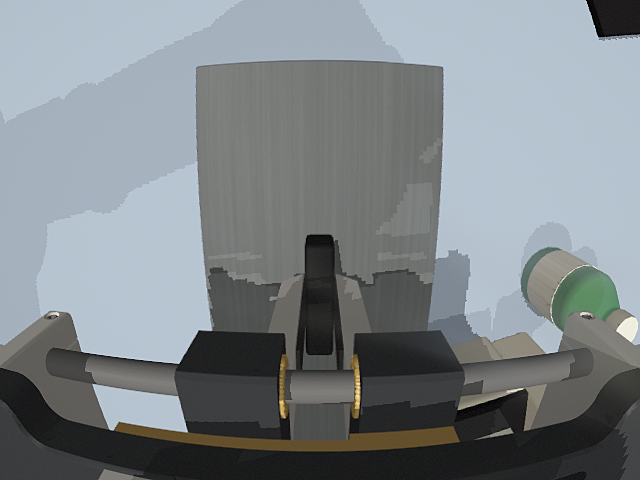

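The cover is held level; its far corners are at (197,67) and (443,67).

```bash
python3 - <<'E'
from h import *
s,t,e=st();c=get_calibration('wrist')
for q in ((197,68),(443,68)):
    p=onz(c,*q,t[2]-.0055,True);print((e.T@(p-t)*100).round(2))
E
```

```text
[11.75 -6.08  0.54]
[11.77  6.3   0.53]
```

Call:
{"fn": "servo_tool", "kwargs": {
  "targets": "0 0 -3 0 0 0;0 0 -4 0 0 0;0 0 -2 0 0 -6.4;0 0 0 0 0 -6.4;0 0 0 0 0 0"
}}

```text
t: 24.25
tcp_pos: [0.5026, 0.3684, 0.2205]
ee_rot: [0.666, 0.746, -0.001, -0.0]
ft_force: [0.3, -0.3, -2.8]
finger_gap: 0.145
grip_force: 40.0
```

```bash
python3 - <<'E'
from h import *
go([.578,.0995,.19],6.6)
E
```

```text
tool shift cm [-27.56   4.47   3.07]
turn deg [-0.07  0.05 -0.15] yaw now 6.45
```

Call:
{"fn": "servo_tool", "kwargs": {
  "targets": "-3 0 0 0 0 0;-3 0 0 0 0 0;-4 0.5 0 0 0 0;-4 1 0 0 0 0;-4 1 0 0 0 0;-4 1 0 0 0 0;-3 1 0 0 0 0;-2.5 0 0 0 0 0;0 0 0 0 0 0;0 0 0 0 0 0;0 0 0 0 0 0"
}}

```text
t: 25.62
tcp_pos: [0.5785, 0.1011, 0.2214]
ee_rot: [0.666, 0.746, -0.0, -0.0]
ft_force: [-0.3, -0.1, -2.4]
finger_gap: 0.145
grip_force: 40.0
```

```bash
python3 - <<'E'
from h import *
s,t,e=st();print(t,s['ft_force'])
im,c=snap('wrist','w9')
go([.5782,.0996,.152],6.6)
y=np.radians(6.6);X=np.array([np.cos(y),np.sin(y)]);Y=np.array([-np.sin(y),np.cos(y)]);F=np.array([.5782,.0996])
for a,b in((-.069,.124),(.069,.124)): print(proj(c,[*(F+a*X+b*Y),.131],True))
E
```

```text
[0.57851261 0.10105465 0.22136015] [-0.27517505 -0.12989586 -2.38555311]
tool shift cm [-0.15 -0.05  6.94]
turn deg [-0.01 -0.01 -0.07] yaw now 6.53
[221.77925141  82.60282326]
[412.19723064  82.14526781]
```

View pics/w9.png

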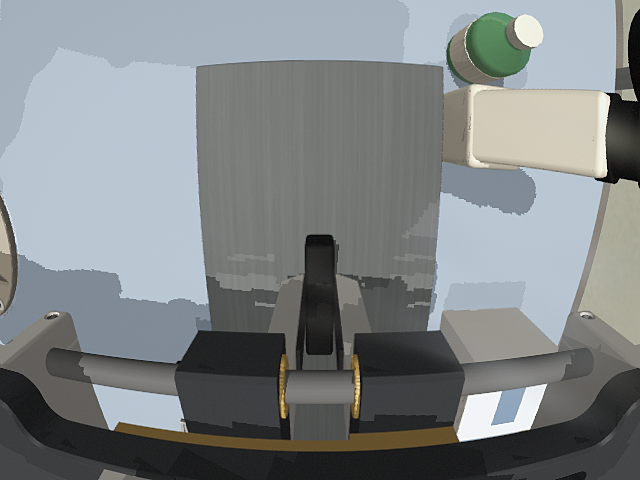

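The plate hides the frame, so I go down on the measured geometry and watch the force.

Call:
{"fn": "servo_tool", "kwargs": {
  "targets": "-0.15 0 2 0 0 0;0 0 2 0 0 0;0 0 1.5 0 0 0;0 0 1 0 0 0;0 0 0.4 0 0 0;0 0 0 0 0 0;0 0 0 0 0 0"
}}

```text
t: 26.55
tcp_pos: [0.5793, 0.0991, 0.153]
ee_rot: [0.666, 0.746, 0.0, 0.0]
ft_force: [0.4, 0.6, -2.4]
finger_gap: 0.147
grip_force: 40.0
```

Call:
{"fn": "servo_tool", "kwargs": {
  "targets": "0 0 0.3 0 0 0;0 0 0.3 0 0 0;0 0 0.3 0 0 0;0 0 0.2 0 0 0;0 0 0 0 0 0;0 0 0 0 0 0"
}}

```text
t: 27.3
tcp_pos: [0.579, 0.099, 0.1415]
ee_rot: [0.666, 0.746, -0.0, 0.0]
ft_force: [-0.2, -0.2, -2.3]
finger_gap: 0.148
grip_force: 40.0
```

```bash
python3 - <<'E'
from h import *
s,t,e=st();print(t,s['ft_force'],s['torque']);go([.5782,.0996,.1395],6.6)
im,c=snap('wrist','w10')
a,ca=snap('side'); p=[proj(ca,q) for q in ([.58,.1,.12],)];u,v=p[0].astype(int)
b=cv2.resize(a[max(0,v-60):v+60,max(0,u-80):u+80],(640,480),interpolation=cv2.INTER_CUBIC)
cv2.imwrite('pics/j2.png',cv2.resize(np.hstack([im,b]),(800,300))[:,:,::-1])
E
```

```text
[0.57898398 0.09902117 0.14152484] [-0.23110382 -0.15453776 -2.27029186] [-0.0727975   0.02842781  0.02121462]
tool shift cm [ 0.07 -0.07  0.2 ]
turn deg [ 0.    0.   -0.12] yaw now 6.48
```

View pics/j2.png

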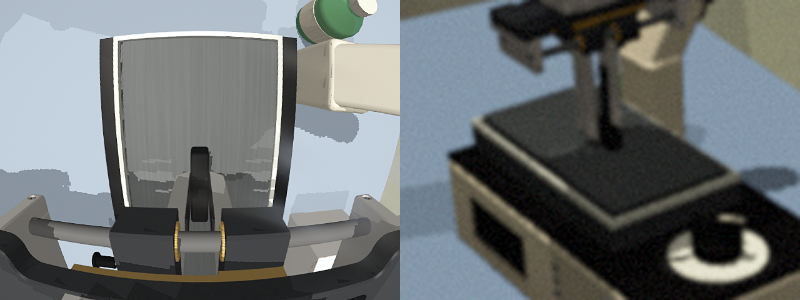

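The cover is inside the lip with an even margin all round. I keep pressing.

Call:
{"fn": "servo_tool", "kwargs": {
  "targets": "0 0 0.2 0 0 0;0 0 0.2 0 0 0;0 0 0.2 0 0 0;0 0 0 0 0 0;0 0 0 0 0 0"
}}

```text
t: 28.02
tcp_pos: [0.579, 0.0991, 0.1355]
ee_rot: [0.666, 0.746, 0.0, 0.0]
ft_force: [0.0, 0.5, 2.8]
finger_gap: 0.144
grip_force: 40.0
```

Call:
{"fn": "servo_tool", "kwargs": {
  "targets": "0 0 0.2 0 0 0;0 0 0.2 0 0 0;0 0 0 0 0 0;0 0 0 0 0 0"
}}

```text
t: 28.52
tcp_pos: [0.5791, 0.099, 0.1336]
ee_rot: [0.666, 0.746, 0.001, -0.0]
ft_force: [-16.7, -1.5, 44.3]
finger_gap: 0.147
grip_force: 40.0
```

Call:
{"fn": "servo_tool", "kwargs": {
  "targets": "0 0 -0.2 0 0 0;0 0 -0.1 0 0 0;0 0 0 0 0 0;0 0 0 0 0 0"
}}

```text
t: 29.02
tcp_pos: [0.5788, 0.099, 0.1342]
ee_rot: [0.666, 0.746, -0.0, -0.0]
ft_force: [0.9, 0.4, -2.4]
finger_gap: 0.145
grip_force: 40.0
```

Call:
{"fn": "servo_tool", "kwargs": {
  "targets": "0 0 0 0 0 0;0 0 0 0 0 0;0 0 0 0 0 0;0 0 -2 0 0 0;0 0 -4 0 0 0;-2 0 -4 0 0 0;-5 0 0 0 0 0;-5 0 0 0 0 0;-5 0 0 0 0 0;0 0 0 0 0 0;0 0 0 0 0 0",
  "jaw": 5
}}

```text
t: 30.4
tcp_pos: [0.5983, -0.0697, 0.2354]
ee_rot: [0.666, 0.746, 0.0, 0.0]
ft_force: [-0.6, 0.6, -0.3]
finger_gap: 0.531
grip_force: 0.0
```

```bash
python3 - <<'E'
from h import *
s,t,e=st();print(t);im,c=snap('wrist','w11')
go([.599,-.0838,.12],47)
b=im[0:300,180:460]
a,ca=snap('side');u,v=proj(ca,[.58,.1,.12]).astype(int)
a=cv2.resize(a[v-50:v+50,u-65:u+65],(400,308),interpolation=cv2.INTER_CUBIC);b=cv2.resize(b,(400,429))
o=np.zeros((429,800,3),np.uint8);o[:,:400]=b;o[:308,400:]=a;cv2.imwrite('pics/j3.png',o[:,:,::-1])
E
```

```text
[ 0.59831742 -0.0696834   0.2353972 ]
tool shift cm [-1.49 -0.11 11.51]
turn deg [ 4.000e-02 -1.000e-02 -4.046e+01] yaw now 6.54
```

View pics/j3.png

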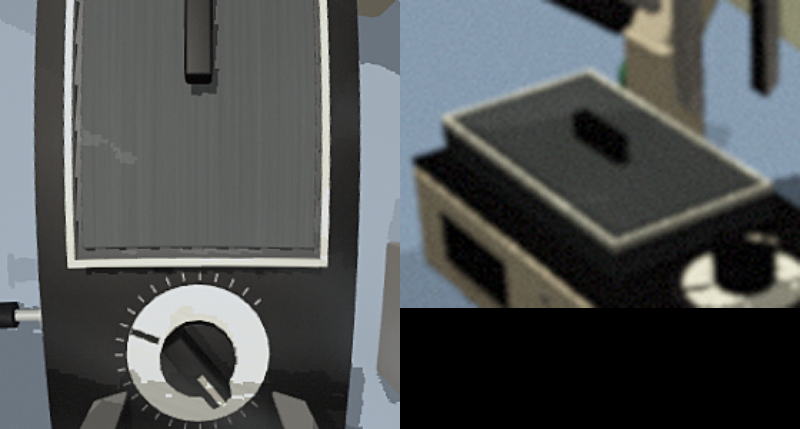

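The cover sits below the lip rim with a gap on both sides. Next the knob.

Call:
{"fn": "servo_tool", "kwargs": {
  "targets": "-1.5 -0.1 0 0 0 0;0 0 0 0 0 -10;0 0 2 0 0 -10;0 0 2 0 0 -10;0 0 2 0 0 -10.4;0 0 2 0 0 0;0 0 2 0 0 0;0 0 1 0 0 0;0 0 0.5 0 0 0;0 0 0 0 0 0;0 0 0 0 0 0",
  "squeeze": 20
}}

```text
t: 31.88
tcp_pos: [0.5992, -0.0849, 0.12]
ee_rot: [0.367, 0.93, 0.0, 0.0]
ft_force: [0.0, -0.4, 0.3]
finger_gap: 0.533
grip_force: 0.0
```

```bash
python3 - <<'E'
from h import *
s,t,e=st();print(s['q'].round(2),s['ft_force']);go([.599,-.0838,.12],47)
E
```

```text
[-0.39  0.45  0.55  1.87 -0.29  0.9   1.12] [ 0.0220716  -0.35896216  0.25484745]
tool shift cm [0.09 0.07 0.  ]
turn deg [ 0.03  0.03 -0.11] yaw now 46.89
```

Grip, then turn 150° clockwise in steps. I stop a little short first and look.

Call:
{"fn": "servo_tool", "kwargs": {
  "targets": "0.1 0.1 0 0 0 0;0 0 0 0 0 0;0 0 0 0 0 0;0 0 0 0 0 0;0 0 0 0 0 0;0 0 0 0 0 0",
  "jaw": 0.5
}}

```text
t: 32.62
tcp_pos: [0.5977, -0.0847, 0.1195]
ee_rot: [0.368, 0.93, -0.001, -0.001]
ft_force: [-6.2, -3.9, 6.7]
finger_gap: 0.144
grip_force: 20.0
```

Call:
{"fn": "servo_tool", "kwargs": {
  "targets": "0 0 0 0 0 10;0 0 0 0 0 10;0 0 0 0 0 10;0 0 0 0 0 10;0 0 0 0 0 10;0 0 0 0 0 10;0 0 0 0 0 10;0 0 0 0 0 10;0 0 0 0 0 0;0 0 0 0 0 0"
}}

```text
t: 33.88
tcp_pos: [0.6005, -0.0844, 0.1196]
ee_rot: [0.879, 0.476, 0.001, 0.002]
ft_force: [12.1, -5.4, -11.8]
finger_gap: 0.143
grip_force: 20.0
```

Call:
{"fn": "servo_tool", "kwargs": {
  "targets": "0 0 0 0 0 10;0 0 0 0 0 10;0 0 0 0 0 10;0 0 0 0 0 10;0 0 0 0 0 10;0 0 0 0 0 10;0 0 0 0 0 10;0 0 0 0 0 0.5;0 0 0 0 0 0;0 0 0 0 0 0"
}}

```text
t: 35.12
tcp_pos: [0.6008, -0.0867, 0.1199]
ee_rot: [0.993, -0.119, 0.003, 0.003]
ft_force: [16.4, -18.5, -16.4]
finger_gap: 0.149
grip_force: 20.0
```

```bash
python3 - <<'E'
from h import *
s,t,e=st();print(s['q'].round(2),s['ft_force'],s['torque'],s['finger_gap']*94,t);go([.599,-.0838,.12],-103.5)
im,c=snap('wrist','w12')
E
```

```text
[-0.77  0.75  1.2   1.89 -0.79  1.08 -1.06] [ 16.36121894 -18.47932287 -16.39007807] [-4.47807993 -3.72866812  0.03895821] 14.003918556764265 [ 0.60084759 -0.08668412  0.11990004]
tool shift cm [-0.25 -0.24 -0.01]
turn deg [ 0.28 -0.34 -0.2 ] yaw now -103.7
```

Call:
{"fn": "servo_tool", "kwargs": {
  "targets": "0 0 0 0 0 0;0 0 0 0 0 0;0 0 0 0 0 0;0 0 -2 0 0 0;0 0 -4 0 0 -10;0 0 -3 0 0 -10;0 0 0 0 0 -10;0 0 0 0 0 -10;0 0 0 0 0 0",
  "jaw": 5
}}

```text
t: 36.3
tcp_pos: [0.5989, -0.0836, 0.2109]
ee_rot: [0.974, 0.228, 0.001, -0.0]
ft_force: [0.1, 0.0, -0.4]
finger_gap: 0.537
grip_force: 0.0
```

```bash
python3 - <<'E'
from k import *
s,t,e=st();im,c=snap('wrist','w13');print(t,proj(c,[.599,-.0838,.12],True))
b=knob(im,c,(.5990,-.0838));lo=np.where(b<b.mean()-35)[0];print('mark deg',lo)
cv2.imwrite('pics/j4.png',im[:,:,::-1])
E
```

```text
[ 0.5989325  -0.08363648  0.2108777 ] [320.29802077 245.61020132]
mark deg [164 165 166 167 168 169 170 171 172 173 174 175 176 177 186 187 188 189
 190 191 192 193 194 195]
```

View pics/j4.png

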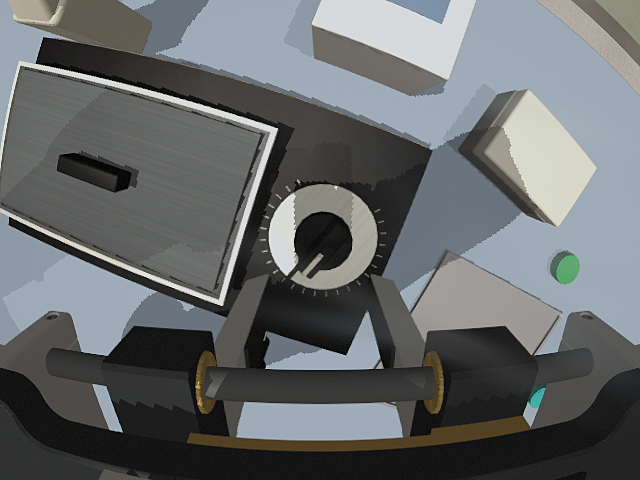

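```bash
python3 - <<'E'
from h import *
im=cv2.imread('pics/w13.png');c=get_calibration('wrist')
cv2.imwrite('pics/j5.png',cv2.resize(im[175:300,255:390],(648,600),interpolation=cv2.INTER_CUBIC))
E
```

```text
(no output)
```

View pics/j5.png

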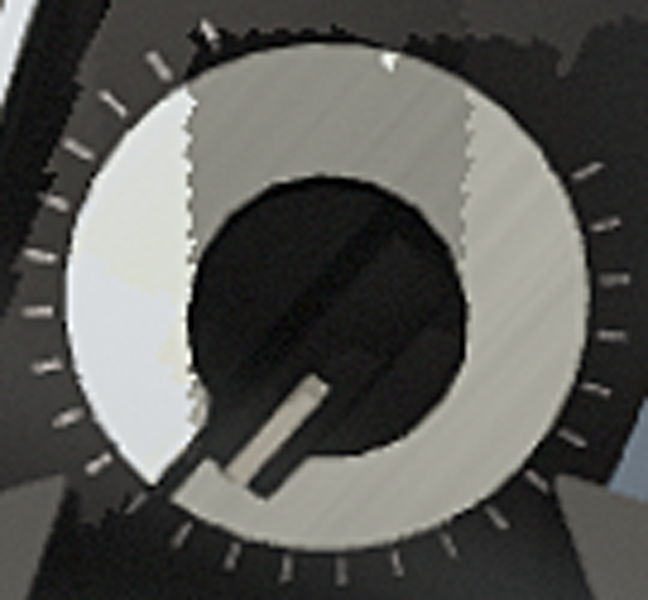

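The mark bar runs (163,493)–(210,445) in the crop, and the pointer line (315,385)–(238,482).

```bash
python3 - <<'E'
from h import *
c=get_calibration('wrist');im=cv2.imread('pics/w13.png')
f=lambda x,y,z:onz(c,254.6+x/4.8,174.6+y/4.8,z,True)
an=lambda v:np.degrees(np.arctan2(v[1],v[0]))%360
W=np.array([f(*q,.103)[:2] for q in((66,300),(588,300),(327,42),(327,549),(510,110),(145,475))]).astype(np.float32)
A=np.c_[2*W,np.ones(len(W))];x=np.linalg.lstsq(A,(W**2).sum(1),rcond=None)[0];C=x[:2];print(C,np.sqrt(x[2]+C@C))
a=f(168,487,.103);b=f(208,446,.103);print('mark',an(a[:2]-C),an(b[:2]-C),an(a-b))
for z in (.138,): 
    p=f(315,385,z);q=f(238,482,z);print('ptr dir',an(q-p),'ends',an(p[:2]-C),an(q[:2]-C),np.linalg.norm(q[:2]-C))
p=[f(345,225,.138),f(205,400,.138)];
E
```

```text
[ 0.60119136 -0.08508295] 0.043706004842382164
mark 166.03821726682716 166.97182965803373 163.10976439748956
ptr dir 169.1568144845929 ends 168.31255146518473 169.02086776188796 0.022855537864991737
```

The tool angle at the grip puts the pointer at 166.3°, against the mark at about 166.5°; I recheck from above later. Now to the rod: align the tool with it first.

Call:
{"fn": "servo_tool", "kwargs": {
  "targets": "0 0 0 0 0 9.8;0 0 0 0 0 9.8;0 0 0 0 0 0;-4 -0.5 0 0 0 0;-5 -0.7 0 0 0 0;-5 -0.6 0 0 0 0;0 0 0 0 0 0;0 0 0 0 0 0"
}}

```text
t: 37.35
tcp_pos: [0.4723, -0.0814, 0.2127]
ee_rot: [0.998, 0.058, -0.0, 0.0]
ft_force: [0.5, 0.6, 1.1]
finger_gap: 0.528
grip_force: 0.0
```

```bash
python3 - <<'E'
from k import *
s,t,e=st();im,c=snap('wrist','w14');print(t,s['q'].round(2));go([.4582,-.0814,.057],96.6)
for q in ([.4582,-.0814,.072],[.599,-.0838,.103]):print(proj(c,q,True))
tp,ct=snap('top','t14')
cv2.imwrite('pics/j6.png',cv2.resize(im[60:420,150:490],(567,600),interpolation=cv2.INTER_CUBIC)[:,:,::-1])
E
```

```text
[ 0.47227619 -0.08138534  0.21274372] [-1.11  0.26  1.36  2.07 -0.29  1.04 -1.06]
tool shift cm [-1.38 -0.23 15.56]
turn deg [0.11 0.08 0.05] yaw now -83.35
[318.57341687 244.31607214]
[343.23028621  79.29206656]
```

View pics/j6.png

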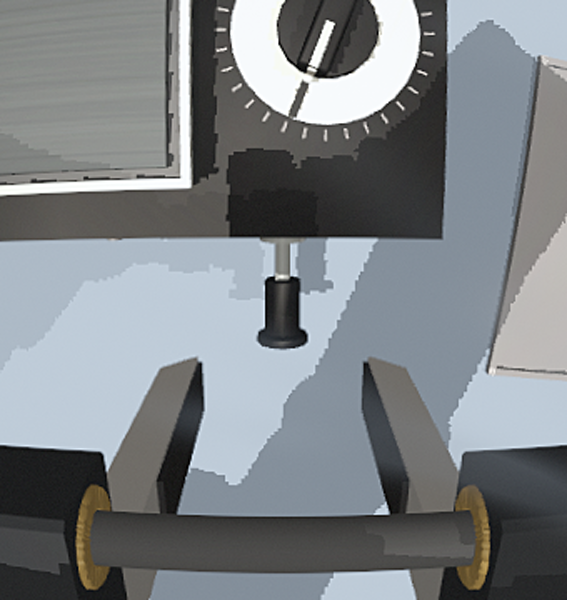

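In this view the pointer is collinear with the mark, and the rod grip is at (320,246) against a predicted (319,244). Joint 3 is at 1.36, right at its limit, so I turn the tool a half turn the other way.

Call:
{"fn": "servo_tool", "kwargs": {
  "targets": "0 0 -1 0 0 -10;0 0 0 0 0 -10;0 0 0 0 0 -10;0 0 0 0 0 -10;0 0 0 0 0 -10;0 0 0 0 0 -10;0 0 0 0 0 -10;0 0 0 0 0 -10;0 0 0 0 0 -10;0 0 0 0 0 -10;0 0 0 0 0 -10;0 0 0 0 0 -10"
}}

```text
t: 38.95
tcp_pos: [0.4719, -0.0826, 0.2217]
ee_rot: [0.447, 0.894, -0.003, -0.001]
ft_force: [0.6, -0.0, 0.4]
finger_gap: 0.533
grip_force: 0.0
```

Call:
{"fn": "servo_tool", "kwargs": {
  "targets": "0 0 0 0 0 -10;0 0 0 0 0 -10;0 0 0 0 0 -10;0 0 0 0 0 -10;0 0 0 0 0 -10;0 0 0 0 0 -10;0 0 0 0 0 0;0 0 0 0 0 0"
}}

```text
t: 39.95
tcp_pos: [0.4717, -0.0823, 0.2219]
ee_rot: [-0.055, 0.998, -0.001, -0.001]
ft_force: [-0.4, 0.2, -0.6]
finger_gap: 0.535
grip_force: 0.0
```

```bash
python3 - <<'E'
from h import *
s,t,e=st();print(t,s['q'].round(2));go([.4582,-.0814,.057],96.6)
E
```

```text
[ 0.4716952  -0.08234867  0.22193221] [-0.74  0.09  0.84  2.05 -0.07  1.04  1.82]
tool shift cm [ 1.28  0.28 16.5 ]
turn deg [-0.14 -0.17 -0.31] yaw now 96.29
```

Call:
{"fn": "servo_tool", "kwargs": {
  "targets": "0.7 0.2 2 0 0 0;0.6 0.1 3 0 0 0;0 0 3 0 0 0;0 0 3 0 0 0;0 0 3 0 0 0;0 0 2 0 0 0;0 0 0.5 0 0 0;0 0 0 0 0 0;0 0 0 0 0 0",
  "squeeze": 45
}}

```text
t: 41.08
tcp_pos: [0.4586, -0.0807, 0.0581]
ee_rot: [-0.057, 0.998, -0.001, -0.0]
ft_force: [-0.4, -0.3, 0.0]
finger_gap: 0.535
grip_force: 0.0
```

Call:
{"fn": "servo_tool", "kwargs": {
  "targets": "0 0 0 0 0 0;0 0 0 0 0 0;0 0 0 0 0 0;0 0 0 0 0 0;0 0 0 0 0 0;0 0 0 0 0 0",
  "jaw": 0.5
}}

```text
t: 41.82
tcp_pos: [0.4584, -0.0826, 0.0576]
ee_rot: [-0.056, 0.998, -0.002, -0.0]
ft_force: [0.7, -11.8, -1.6]
finger_gap: 0.189
grip_force: 45.0
```

```bash
python3 - <<'E'
from h import *
s,t,e=st();print(t,s['q'].round(2),s['ft_force'].round(1),s['finger_gap']*94)
E
```

```text
[ 0.45840976 -0.0825787   0.05755021] [-0.56  0.37  0.72  2.22 -0.39  0.67  2.11] [  0.7 -11.8  -1.6] 17.8049074347541
```

Call:
{"fn": "servo_tool", "kwargs": {
  "targets": "0.5 -0.15 0 0 0 0;0.6 0 0 0 0 0;0.6 0 0 0 0 0;0.6 0 0 0 0 0;0.6 0 0 0 0 0;0.2 0 0 0 0 0;0 0 0 0 0 0;0 0 0 0 0 0"
}}

```text
t: 42.82
tcp_pos: [0.4285, -0.0862, 0.0577]
ee_rot: [-0.057, 0.998, -0.001, 0.0]
ft_force: [8.6, -5.2, -9.3]
finger_gap: 0.188
grip_force: 45.0
```

```bash
python3 - <<'E'
from h import *
s,t,e=st();print(t,s['q'].round(2),s['ft_force'].round(1),s['finger_gap']*94, 'moved',np.linalg.norm(t[:2]-[.4584,-.0826]))
im,c=snap('side');u,v=proj(c,[.47,-.08,.08]).astype(int)
cv2.imwrite('pics/j7.png',cv2.resize(im[v-50:v+60,u-60:u+80],(700,550),interpolation=cv2.INTER_CUBIC)[:,:,::-1])
E
```

```text
[ 0.42847228 -0.08624811  0.0576584 ] [-0.58  0.32  0.74  2.29 -0.36  0.64  2.11] [ 8.6 -5.2 -9.3] 17.64986369266745 moved 0.030149250132395132
```

Call:
{"fn": "servo_tool", "kwargs": {
  "targets": "0.2 0 0 0 0 0;0.1 0 0 0 0 0;0 0 0 0 0 0;0 0 0 0 0 0;0 0 0 0 0 0;0 0 0 0 0 0;0 0 0 0 0 0;0 0 0 0 0 0;0 0 0 0 0 0;0 0 0 0 0 0"
}}

```text
t: 44.12
tcp_pos: [0.4283, -0.0863, 0.058]
ee_rot: [-0.058, 0.998, -0.002, 0.003]
ft_force: [24.3, -1.6, -28.4]
finger_gap: 0.187
grip_force: 45.0
```

```bash
python3 - <<'E'
from h import *
s,t,e=st();print(t,s['q'].round(2),s['ft_force'].round(1), 'moved',np.linalg.norm(t[:2]-[.4584,-.0826]))
E
```

```text
[ 0.42828179 -0.0863135   0.05801613] [-0.58  0.32  0.74  2.29 -0.36  0.64  2.11] [ 24.3  -1.6 -28.4] moved 0.030346278624048026
```

At the stop: no more travel and the force rises to 24 N. Now I let it back in and release.

Call:
{"fn": "servo_tool", "kwargs": {
  "targets": "-0.5 0 0 0 0 0;-0.6 0 0 0 0 0;-0.6 0 0 0 0 0;-0.6 0 0 0 0 0;-0.6 0 0 0 0 0;-0.5 0 0 0 0 0;0 0 0 0 0 0;0 0 0 0 0 0"
}}

```text
t: 45.12
tcp_pos: [0.4583, -0.0828, 0.0575]
ee_rot: [-0.057, 0.998, -0.001, -0.001]
ft_force: [1.2, -5.7, 0.5]
finger_gap: 0.192
grip_force: 45.0
```

Call:
{"fn": "servo_tool", "kwargs": {
  "targets": "0 0 0 0 0 0;0 0 0 0 0 0;0 0 0 0 0 0;0 0 0 0 0 0;0 0 -3 0 0 0;0 0 -4 0 0 0;0 0 -4 0 0 0;0 0 -4 0 0 0;0 0 0 0 0 0;0 0 0 0 0 0",
  "jaw": 6
}}

```text
t: 46.38
tcp_pos: [0.4582, -0.0816, 0.207]
ee_rot: [-0.057, 0.998, -0.0, -0.001]
ft_force: [0.0, -0.7, -0.4]
finger_gap: 0.641
grip_force: 0.0
```

```bash
python3 - <<'E'
from h import *
s,t,e=st();print(t,s['q'].round(2))
im,c=snap('side','s15');u,v=proj(c,[.5,-.02,.1]).astype(int)
cv2.imwrite('pics/j8.png',cv2.resize(im[v-80:v+80,u-100:u+110],(787,600),interpolation=cv2.INTER_CUBIC)[:,:,::-1])
go([.5788,.099,.20],6.6)
E
```

```text
[ 0.45819088 -0.08162226  0.20698896] [-0.79  0.08  0.89  2.09 -0.07  1.    1.82]
tool shift cm [-14.08  16.58   0.61]
turn deg [-1.800e-01 -7.000e-02  8.997e+01] yaw now 96.57
```

View pics/j8.png

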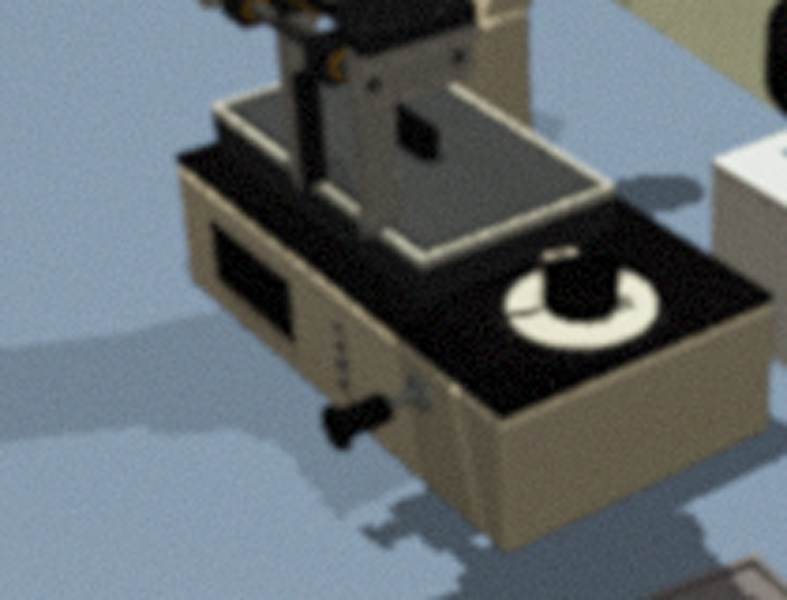

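The rod is back in. (I have viewed more pictures than I was allowed, so from here I measure numerically only.) Back to the cover.

Call:
{"fn": "servo_tool", "kwargs": {
  "targets": "0 0 -2 0 0 10;0 0 -2 0 0 10;0 0 0 0 0 10;0 0 0 0 0 10;0 0 0 0 0 10;0 0 0 0 0 10;0 0 0 0 0 10;0 0 0 0 0 10;0 0 0 0 0 10;3.5 4 0 0 0 0;5 5 0 0 0 0;4 5 0 0 0 0",
  "jaw": 5
}}

```text
t: 47.92
tcp_pos: [0.5778, 0.0524, 0.2455]
ee_rot: [0.665, 0.746, -0.002, -0.001]
ft_force: [0.9, -0.7, 1.3]
finger_gap: 0.533
grip_force: 0.0
```

Call:
{"fn": "servo_tool", "kwargs": {
  "targets": "0 0 0 0 0 0;0 0 0 0 0 0;0 0 0 0 0 0"
}}

```text
t: 48.3
tcp_pos: [0.5765, 0.0495, 0.2467]
ee_rot: [0.666, 0.746, -0.001, -0.0]
ft_force: [-0.4, -0.2, 0.1]
finger_gap: 0.533
grip_force: 0.0
```

```bash
cat > hd.py <<'E'
from h import *
def handle(z,guess):
    im,c=snap('wrist');g=cv2.cvtColor(im,cv2.COLOR_RGB2GRAY);u,v=proj(c,[*guess,z],True).astype(int)
    y0,x0=v-50,u-45;w=g[y0:v+50,x0:u+45];m=(w<52).astype(np.uint8);m=cv2.morphologyEx(m,cv2.MORPH_OPEN,np.ones((5,5),np.uint8))
    cs,_=cv2.findContours(m,cv2.RETR_EXTERNAL,cv2.CHAIN_APPROX_NONE)
    for q in cs:
        if cv2.contourArea(q)<150: continue
        (a,b),(ww,hh),an=cv2.minAreaRect(q);print('pred',(u,v),'blob',(a+x0,b+y0),(ww,hh),an,onz(c,a+x0,b+y0,z,True).round(4))
E
python3 - <<'E'
from hd import *
s,t,e=st();print(t);handle(.152,(.5788,.099));go([.5788,.099,.135],6.6)
E
```

```text
[0.57650615 0.04954002 0.24672905]
tool shift cm [ 4.87  0.79 11.2 ]
turn deg [-0.11  0.04 -0.12] yaw now 6.48
```

Call:
{"fn": "servo_tool", "kwargs": {
  "targets": "2.4 0.7 0 0 0 0;2.5 0 2 0 0 0;0 0 3 0 0 0;0 0 3 0 0 0;0 0 2 0 0 0;0 0 1.1 0 0 0;0 0 0 0 0 0;0 0 0 0 0 0",
  "squeeze": 40
}}

```text
t: 49.35
tcp_pos: [0.5788, 0.1001, 0.1366]
ee_rot: [0.666, 0.746, -0.001, 0.0]
ft_force: [-0.7, 0.5, 0.0]
finger_gap: 0.531
grip_force: 0.0
```

Call:
{"fn": "servo_tool", "kwargs": {
  "targets": "0 0 0 0 0 0;0 0 0 0 0 0;0 0 0 0 0 0;0 0 0 0 0 0;0 0 0 0 0 0;0 0 0 0 0 0",
  "jaw": 0.5
}}

```text
t: 50.1
tcp_pos: [0.5784, 0.1001, 0.136]
ee_rot: [0.666, 0.746, -0.001, -0.0]
ft_force: [0.1, 0.8, 2.1]
finger_gap: 0.141
grip_force: 40.0
```

Call:
{"fn": "servo_tool", "kwargs": {
  "targets": "0 0 -0.5 0 0 0;0 0 -1 0 0 0;0 0 -2 0 0 0;0 0 -3 0 0 0;0 0 -3 0 0 0;0 0 0 0 0 0;0 0 0 0 0 0"
}}

```text
t: 50.98
tcp_pos: [0.5782, 0.1003, 0.2308]
ee_rot: [0.665, 0.746, -0.001, -0.0]
ft_force: [-0.7, -0.1, -3.1]
finger_gap: 0.145
grip_force: 40.0
```

```bash
python3 - <<'E'
from h import *
s,t,e=st();print(t,s['ft_force'],s['finger_gap']*94);go([.5,.37,.22],6.6)
E
```

```text
[0.57819649 0.1003435  0.23078182] [-0.69778525 -0.06297078 -3.08971755] 13.606611510054197
tool shift cm [27.68 -4.68  1.06]
turn deg [-0.11  0.05 -0.03] yaw now 6.57
```

Call:
{"fn": "servo_tool", "kwargs": {
  "targets": "3 -0.4 0 0 0 0;3.5 -0.7 0 0 0 0;4 -0.7 0 0 0 0;4 -0.7 0 0 0 0;4 -0.7 0 0 0 0;4 -0.7 0 0 0 0;3 -0.7 0 0 0 0;2.2 0 0 0 0 0;0 0 0 0 0 6.4;0 0 0 0 0 6.4;0 0 0 0 0 0;0 0 0 0 0 0"
}}

```text
t: 52.48
tcp_pos: [0.5013, 0.3698, 0.2304]
ee_rot: [0.744, 0.668, -0.001, 0.0]
ft_force: [0.0, 0.4, -2.9]
finger_gap: 0.149
grip_force: 40.0
```

```bash
python3 - <<'E'
from h import *
s,t,e=st();print(t,s['q'].round(2));go([.5025,.3695,.013],-6.2)
E
```

```text
[0.50131659 0.36983165 0.23035061] [-1.34  0.41  0.8   1.73 -0.32  1.14 -0.55]
tool shift cm [ 0.03  0.16 21.73]
turn deg [-0.09  0.12  0.08] yaw now -6.12
```

Call:
{"fn": "servo_tool", "kwargs": {
  "targets": "0 0 4 0 0 0;0 0 4 0 0 0;0 0 4 0 0 0;0 0 4 0 0 0;0 0 3 0 0 0;0 0 1.5 0 0 0;0 0 0.6 0 0 0;0 0 0.4 0 0 0;0 0 0.2 0 0 0;0 0 0 0 0 0;0 0 0 0 0 0"
}}

```text
t: 53.85
tcp_pos: [0.501, 0.37, 0.014]
ee_rot: [0.745, 0.668, -0.001, -0.0]
ft_force: [0.6, -0.6, -2.6]
finger_gap: 0.144
grip_force: 40.0
```

Call:
{"fn": "servo_tool", "kwargs": {
  "targets": "0 0 0.1 0 0 0;0 0 0.1 0 0 0;0 0 0 0 0 0;0 0 0 0 0 0"
}}

```text
t: 54.35
tcp_pos: [0.5008, 0.3699, 0.012]
ee_rot: [0.745, 0.668, -0.001, -0.0]
ft_force: [-1.7, -1.4, 5.2]
finger_gap: 0.143
grip_force: 40.0
```

Call:
{"fn": "servo_tool", "kwargs": {
  "targets": "0 0 0 0 0 0;0 0 0 0 0 0;0 0 0 0 0 0;0 0 0 0 0 0;0 0 -3 0 0 0;0 0 -4 0 0 0;0 0 -4 0 0 0;0 0 -4 0 0 0;0 0 -4 0 0 0;0 0 -3 0 0 -6.4;0 0 0 0 0 -6.4;0 0 0 0 0 0",
  "jaw": 5
}}

```text
t: 55.85
tcp_pos: [0.5012, 0.3701, 0.2318]
ee_rot: [0.666, 0.746, -0.001, -0.0]
ft_force: [0.4, -0.6, 0.1]
finger_gap: 0.532
grip_force: 0.0
```

```bash
python3 - <<'E'
from h import *
s,t,e=st();print(t);go([.5795,.0635,.20],6.6)
im,c=snap('top');g=cv2.cvtColor(im,cv2.COLOR_RGB2GRAY);hs=cv2.cvtColor(im,cv2.COLOR_RGB2HSV)
m=((g>130)&(hs[:,:,1]<50)).astype(np.uint8);k=np.zeros_like(m);k[225:265,225:305]=m[225:265,225:305];k=cv2.morphologyEx(k,cv2.MORPH_OPEN,np.ones((5,5),np.uint8))
cs,_=cv2.findContours(k,cv2.RETR_EXTERNAL,cv2.CHAIN_APPROX_NONE)
for q in cs:
    (u,v),r=cv2.minEnclosingCircle(q);print(u,v,r,onz(c,u,v,.118))
E
```

```text
[0.50116224 0.37012558 0.23184875]
tool shift cm [-31.35   4.3    3.19]
turn deg [-0.1   0.03 -0.07] yaw now 6.53
273.0 243.0 8.062357902526855 [0.57554933 0.06635106 0.118     ]
289.39129638671875 238.7391357421875 7.226530075073242 [0.58468908 0.02397501 0.118     ]
```

Call:
{"fn": "servo_tool", "kwargs": {
  "targets": "-3 0 0 0 0 0;-4 0 0 0 0 0;-4 0.5 0 0 0 0;-4.5 1 0 0 0 0;-4.5 1 0 0 0 0;-4.5 1 0 0 0 0;-4.5 0.9 0 0 0 0;-3.5 0 0 0 0 0;-2.9 0 0 0 0 0;0 0 0 0 0 0;0 0 0 0 0 0",
  "jaw": 5.8,
  "squeeze": 15
}}

```text
t: 57.28
tcp_pos: [0.5849, 0.0233, 0.2317]
ee_rot: [0.666, 0.746, -0.001, -0.0]
ft_force: [-0.5, 0.9, 0.3]
finger_gap: 0.619
grip_force: 0.0
```

```bash
cat > hc.py <<'E'
from h import *
def circ(guess,z,R=34):
    im,c=snap('wrist');g=cv2.cvtColor(im,cv2.COLOR_RGB2GRAY);u,v=proj(c,[*guess,z],True).astype(int)
    p=proj(c,[guess[0]+.02,guess[1],z],True);r=int(np.hypot(*(p-[u,v])))
    d=r+14;y0,x0=v-d,u-d;h=cv2.HoughCircles(cv2.GaussianBlur(g[y0:v+d,x0:u+d],(3,3),0),cv2.HOUGH_GRADIENT,1,60,param1=80,param2=10,minRadius=r-3,maxRadius=r+4)
    if h is None: print('none');return
    for a,b,rr in h[0][:2]: print('pred',(u,v),r,'found',(a+x0).round(1),(b+y0).round(1),rr,onz(c,a+x0,b+y0,z,True).round(4))
E
python3 - <<'E'
from hc import *
s,t,e=st();print(t,s['q'].round(2));circ((.5861,.0237),.118);circ((.580,.0743),.118);go([.5861,.0237,.1107],6.6)
E
```

```text
[0.5849087  0.02334829 0.2317129 ] [-0.82  0.34  0.85  1.82 -0.28  1.11  0.24]
pred (np.int64(319), np.int64(236)) 25 found 321.5 236.5 23.9 [0.5876 0.0241 0.118 ]
pred (np.int64(319), np.int64(174)) 25 found 313.5 183.5 25.1 [0.5764 0.0669 0.118 ]
tool shift cm [-0.05  0.13 12.11]
turn deg [-0.13  0.07 -0.02] yaw now 6.58
```

Call:
{"fn": "servo_tool", "kwargs": {
  "targets": "-0.1 0.1 3 0 0 0;0 0 3 0 0 0;0 0 3 0 0 0;0 0 2 0 0 0;0 0 1 0 0 0;0 0 0 0 0 0;0 0 0 0 0 0"
}}

```text
t: 58.25
tcp_pos: [0.5868, 0.0224, 0.1128]
ee_rot: [0.666, 0.746, -0.001, 0.0]
ft_force: [0.7, 0.6, 0.9]
finger_gap: 0.615
grip_force: 0.0
```

Call:
{"fn": "servo_tool", "kwargs": {
  "targets": "0 0 0 0 0 0;0 0 0 0 0 0;0 0 0 0 0 0;0 0 0 0 0 0;0 0 0 0 0 0;0 0 0 0 0 0",
  "jaw": 3
}}

```text
t: 59.0
tcp_pos: [0.5864, 0.0224, 0.1123]
ee_rot: [0.666, 0.746, -0.001, -0.0]
ft_force: [-1.0, 0.9, 6.0]
finger_gap: 0.417
grip_force: 15.0
```

Call:
{"fn": "servo_tool", "kwargs": {
  "targets": "0 0 -1 0 0 0;0 0 -3 0 0 0;0 0 -4 0 0 0;0 0 0 0 0 0;0 0 0 0 0 0"
}}

```text
t: 59.62
tcp_pos: [0.5861, 0.0227, 0.1919]
ee_rot: [0.665, 0.746, -0.001, -0.0]
ft_force: [0.2, -0.6, -0.9]
finger_gap: 0.416
grip_force: 15.0
```

```bash
python3 - <<'E'
from hc import *
s,t,e=st();print(t,s['finger_gap']*94);circ((.580,.0743),.118);circ((.5764,.0669),.118);go([.577,-.2964,.15],6.6)
im,c=snap('top','t20');g=cv2.cvtColor(im,cv2.COLOR_RGB2GRAY)
a,b=proj(c,[.58,.0743,.118]).astype(int);print(a,b);print(g[b-9:b+12:1,a-12:a+14])
E
```

```text
[0.58609902 0.02274571 0.19186209] 39.131711598369485
pred (np.int64(317), np.int64(178)) 30 found 312.5 189.5 28.8 [0.5774 0.0663 0.118 ]
pred (np.int64(311), np.int64(188)) 29 found 311.5 189.5 29.0 [0.5764 0.0662 0.118 ]
tool shift cm [-31.58  -4.51   4.18]
turn deg [-0.18  0.08 -0.04] yaw now 6.56
269 241
[[100 100  99 100 100 100  99 100 100  99  98  97  97  97  96  95  94  93
   92  92  90  89  88  87  85  83]
 [100 101 100 100  99 100  99  99  99  98  98  97  96  96  95  94  94  92
   93  91  91  89  88  87  85  83]
 [100 100  99 100 100 100  99  99  98  98  98  97  96  96  95  95  94  92
   92  91  90  89  88  87  85  84]
 [100 100  99 100  99 100 100  99  99  98  98  97  97  95  95  95  94  93
   92  90  89  88  88  85  84  83]
 [100 100 100 100  99  99  99  98  99  98  98  97  97  95  95  94  93  93
   91  91  89  88  86  86  84  83]
 [100 100 100 100  99  99  99  99  98  98  96  97  96  96  95  95  93  93
   91  90  89  89  86  85  84  82]
 [100  99  99 100  99 100  99  99  98  97  97  96  96  95  94  94  93  92
   91  89  89  87  86  85  84  81]
 [ 99 100  99 101 100 100 
[... 800 characters left out ...]
92  92  90
   89  88  87  85  83  82  80  79]
 [100 100  99  99  99  98  97  97  97  96  96  96  95  94  93  92  91  90
   89  87  86  84  83  82  80  78]
 [100 100  99  99  99  99  97  98  96  97  96  95  95  93  93  92  91  90
   88  87  86  84  84  82  81  78]
 [ 99  99  99  99  99  98  98  96  96  96  95  96  94  93  93  91  90  90
   88  86  85  84  83  81  79  78]
 [ 99 100 100  99  99  98  97  97  96  96  95  95  94  93  92  91  90  89
   88  87  85  84  82  80  79  77]
 [ 99 100  99  99  98  98  97  97  96  96  95  95  94  93  93  91  90  90
   88  86  85  83  82  81  79  78]
 [ 99  99  99  99  99  98  97  96  97  96  95  94  93  93  92  91  89  89
   88  86  84  83  82  80  79  77]]
```

Call:
{"fn": "servo_tool", "kwargs": {
  "targets": "-3 0 0 0 0 0;-4 0 0 0 0 0;-4.5 -0.5 0 0 0 0;-4.5 -1 0 0 0 0;-4.5 -1 0 0 0 0;-4.5 -1 0 0 0 0;-3.5 -1 0 0 0 0;-3 0 0 0 0 0;0 0 4 0 0 0;0 0 4 0 0 0;0 0 4 0 0 0;0 0 3 0 0 0"
}}

```text
t: 61.28
tcp_pos: [0.5763, -0.2955, 0.0399]
ee_rot: [0.666, 0.746, -0.002, -0.001]
ft_force: [1.2, -0.1, -0.1]
finger_gap: 0.416
grip_force: 15.0
```

Call:
{"fn": "servo_tool", "kwargs": {
  "targets": "0 0 1.7 0 0 0;0 0 0.6 0 0 0;0 0 0.2 0 0 0;0 0 0 0 0 0;0 0 0 0 0 0"
}}

```text
t: 61.9
tcp_pos: [0.5778, -0.2959, 0.0183]
ee_rot: [0.665, 0.746, -0.001, 0.0]
ft_force: [-0.5, -0.3, -0.3]
finger_gap: 0.419
grip_force: 15.0
```

Call:
{"fn": "servo_tool", "kwargs": {
  "targets": "0 0 0.2 0 0 0;0 0 0.15 0 0 0;0 0 0 0 0 0;0 0 0 0 0 0"
}}

```text
t: 62.4
tcp_pos: [0.5776, -0.296, 0.0146]
ee_rot: [0.666, 0.746, -0.001, 0.0]
ft_force: [-1.5, 1.0, 9.5]
finger_gap: 0.416
grip_force: 15.0
```

Call:
{"fn": "servo_tool", "kwargs": {
  "targets": "0 0 0 0 0 0;0 0 0 0 0 0;0 0 0 0 0 0;0 0 -1 0 0 0;0 0 -3 0 0 0;0 0 -4 0 0 0;0 0 -4 0 0 0;0 0 -4 0 0 0;0 0 -5 0 0 0;0 0 0 0 0 0;0 0 0 0 0 0",
  "jaw": 7
}}

```text
t: 63.78
tcp_pos: [0.5775, -0.2952, 0.2239]
ee_rot: [0.665, 0.746, -0.001, -0.0]
ft_force: [-0.5, -0.7, -0.2]
finger_gap: 0.745
grip_force: 0.0
```

```bash
python3 - <<'E'
from hc import *
s,t,e=st();print(t);circ((.577,-.296),.021);go([.5795,.07,.23],6.6)
im,c=snap('top','t21');g=cv2.cvtColor(im,cv2.COLOR_RGB2GRAY)
a,b=proj(c,[.58,.0743,.118]).astype(int);print(a,b);print(g[b-14:b+16:2,a-16:a+18:2])
E
```

```text
[ 0.57751501 -0.29522666  0.22389706]
pred (np.int64(317), np.int64(215)) 19 found 320.5 214.5 17.4 [ 0.5797 -0.2946  0.021 ]
tool shift cm [36.24  4.39 -0.7 ]
turn deg [-0.15  0.03 -0.04] yaw now 6.56
269 241
[[ 39  40  39  41  40  39  40  40  41  41  40  41  40  40  39  40  41]
 [ 39  40  39  40  40  40  40  40  40  39  42  42  47  54  66  78 101]
 [ 41  40  42  41  41  43  47  54  69  90 103 118 138 149 142 134 121]
 [ 48  63  71  91 103 118 136 142 139 128 117 101  88 136  74  45  41]
 [133 144 143 148 118  97  80  65  53  62  66  53  55 132  79  40  41]
 [ 74  63  61 132  73  40  41  69 137 155 156 150 102 128  89  40  41]
 [ 41  41  44 126  87  40  65 141 165 166 165 166 158 135 105  42  44]
 [ 41  40  44 116 106  44 117 163 166 166 166 166 166 158 102  42  43]
 [ 81  44  41 105 119  48 136 166 166 166 165 166 166 159 104  50  41]
 [112  65  41  90 126  51 135 165 166 166 166 166 166 155 122  58  41]
 [111  60  41  78 128  54 102 159 166 166 166 166 164 130 132  72  42]
 [ 89  47  42  61 132  68  47 118 158 160 164 159 136  77 133 110 104]
 [ 44  41  41  55 132  81  47  59 101 127 134 134 139 142 144 129 120]
 [ 51  63  76  94 141 132 136 141 139 128 109  96  79  64  49  44  42]
 [142 144 141 129 113  97  79  65  49  45  42  40  40  41  41  39  41]]
```

The top-view grid shows the remaining dish standing inside bay 3, nudged to the front right, centre about (.577,.068). I go there.

Call:
{"fn": "servo_tool", "kwargs": {
  "targets": "3 0 0 0 0 0;4 0.5 0 0 0 0;4.5 0.6 0 0 0 0;4.5 0.6 0 0 0 0;4.5 0.6 0 0 0 0;4.5 0.6 0 0 0 0;4.5 0.6 0 0 0 0;4 0.6 0 0 0 0;2.6 0 0 0 0 0;0 0 0 0 0 0;0 0 0 0 0 0",
  "jaw": 5.8
}}

```text
t: 65.25
tcp_pos: [0.5769, 0.067, 0.223]
ee_rot: [0.666, 0.746, -0.002, -0.0]
ft_force: [-0.9, -0.1, 0.7]
finger_gap: 0.622
grip_force: 0.0
```

```bash
python3 - <<'E'
from hc import *
s,t,e=st();print(t);circ((.5767,.068),.118);go([.5767,.068,.1112],6.6)
E
```

```text
[0.57689078 0.06696455 0.2229509 ]
pred (np.int64(318), np.int64(238)) 25 found 317.5 240.5 25.1 [0.5765 0.0663 0.118 ]
tool shift cm [1.600e-01 1.000e-02 1.119e+01]
turn deg [-0.13  0.11 -0.12] yaw now 6.48
```

Call:
{"fn": "servo_tool", "kwargs": {
  "targets": "0 -0.1 3 0 0 0;0 0 3 0 0 0;0 0 2.5 0 0 0;0 0 1.7 0 0 0;0 0 0.8 0 0 0;0 0 0 0 0 0;0 0 0 0 0 0"
}}

```text
t: 66.18
tcp_pos: [0.5765, 0.0675, 0.1142]
ee_rot: [0.666, 0.746, -0.001, 0.0]
ft_force: [0.4, 0.0, -0.2]
finger_gap: 0.615
grip_force: 0.0
```

Call:
{"fn": "servo_tool", "kwargs": {
  "targets": "0 0 0 0 0 0;0 0 0 0 0 0;0 0 0 0 0 0;0 0 0 0 0 0;0 0 0 0 0 0;0 0 0 0 0 0",
  "jaw": 3
}}

```text
t: 66.92
tcp_pos: [0.5761, 0.0677, 0.1137]
ee_rot: [0.666, 0.746, -0.001, -0.0]
ft_force: [-0.7, 0.7, 5.8]
finger_gap: 0.418
grip_force: 15.0
```

Call:
{"fn": "servo_tool", "kwargs": {
  "targets": "0 0 -1 0 0 0;0 0 -3 0 0 0;0 0 -4 0 0 0;0 0 0 0 0 0;0 0 0 0 0 0"
}}

```text
t: 67.55
tcp_pos: [0.5758, 0.0678, 0.1933]
ee_rot: [0.665, 0.746, -0.001, -0.0]
ft_force: [-0.7, 0.5, -1.0]
finger_gap: 0.417
grip_force: 15.0
```

```bash
python3 - <<'E'
from hc import *
s,t,e=st();print(t,s['finger_gap']*94);go([.465,-.378,.19],6.6)
E
```

```text
[0.57583515 0.06781186 0.1933068 ] 39.16417088113816
tool shift cm [-43.02 -16.11   0.41]
turn deg [-0.11  0.06 -0.03] yaw now 6.57
```

Call:
{"fn": "servo_tool", "kwargs": {
  "targets": "-3 0 0 0 0 0;-4 -1 0 0 0 0;-4.5 -2 0 0 0 0;-4.5 -2 0 0 0 0;-4.5 -2 0 0 0 0;-4.5 -2 0 0 0 0;-4.5 -2 0 0 0 0;-4.5 -2 0 0 0 0;-4.5 -1 0 0 0 0;-3.5 -1 0 0 0 0;0 0 4 0 0 0;0 0 4 0 0 0"
}}

```text
t: 69.05
tcp_pos: [0.4741, -0.3672, 0.1123]
ee_rot: [0.666, 0.746, -0.001, -0.001]
ft_force: [0.4, 0.3, -0.7]
finger_gap: 0.415
grip_force: 15.0
```

Call:
{"fn": "servo_tool", "kwargs": {
  "targets": "0 0 4 0 0 0;0 0 3 0 0 0;0 0 1.5 0 0 0;0 0 0.8 0 0 0;0 0 0 0 0 0;0 0 0 0 0 0"
}}

```text
t: 69.8
tcp_pos: [0.4753, -0.3673, 0.0221]
ee_rot: [0.666, 0.746, -0.001, 0.0]
ft_force: [0.3, 0.3, 1.0]
finger_gap: 0.417
grip_force: 15.0
```

Call:
{"fn": "servo_tool", "kwargs": {
  "targets": "0 0 0.3 0 0 0;0 0 0.2 0 0 0;0 0 0.1 0 0 0;0 0 0 0 0 0;0 0 0 0 0 0"
}}

```text
t: 70.42
tcp_pos: [0.4751, -0.3672, 0.0158]
ee_rot: [0.666, 0.746, -0.001, 0.0]
ft_force: [-1.6, 1.7, 10.1]
finger_gap: 0.416
grip_force: 15.0
```

Contact. Release, move away and check everything with the cameras.

Call:
{"fn": "servo_tool", "kwargs": {
  "targets": "0 0 0 0 0 0;0 0 0 0 0 0;0 0 0 0 0 0;0 0 -1 0 0 0;0 0 -3 0 0 0;0 0 -4 0 0 0;0 0 -4 0 0 0;0 0 -4 0 0 0;0 0 -5 0 0 0;0 0 0 0 0 0",
  "jaw": 7
}}

```text
t: 71.68
tcp_pos: [0.4762, -0.368, 0.2291]
ee_rot: [0.666, 0.746, -0.0, 0.003]
ft_force: [-0.0, 0.3, -1.0]
finger_gap: 0.746
grip_force: 0.0
```

Call:
{"fn": "servo_tool", "kwargs": {
  "targets": "5 0 0 0 0 0;5 0 0 0 0 0;5 0 0 0 0 0;5 0 0 0 0 0;5 0 0 0 0 0;5 0 0 0 0 0;5 0 0 0 0 0;5 0 0 0 0 0;5 0 0 0 0 0;5 0 0 0 0 0;5 0 0 0 0 0;0 0 0 0 0 0"
}}

```text
t: 73.18
tcp_pos: [0.4113, 0.1826, 0.224]
ee_rot: [0.664, 0.748, -0.002, -0.0]
ft_force: [0.1, -0.5, -0.9]
finger_gap: 0.744
grip_force: 0.0
```

```bash
python3 - <<'E'
from d import *
s,t,e=st();print(t)
dishes()
im,c=snap('top','t30'); old=cv2.imread('pics/top0.png')[:,:,::-1]
# change against the start picture
df=(cv2.absdiff(im,old.copy()).max(2)>45).astype(np.uint8);df=cv2.morphologyEx(df,cv2.MORPH_OPEN,np.ones((3,3),np.uint8))
cs,_=cv2.findContours(df,cv2.RETR_EXTERNAL,cv2.CHAIN_APPROX_NONE)
print([cv2.boundingRect(q) for q in cs])
g=cv2.cvtColor(im,cv2.COLOR_RGB2GRAY);k=np.zeros_like(g);k[250:318,112:213]=g[250:318,112:213]<75
q=max(cv2.findContours(k,cv2.RETR_EXTERNAL,cv2.CHAIN_APPROX_NONE)[0],key=cv2.contourArea);print('cover',cv2.minAreaRect(q))
# tray outline
print([onz(c,*q,.007).round(3).tolist() for q in((384,229),(458,227),(465,305),(388,308))])
# pointer line vs mark
C=np.array([.5985,-.0838])
for z,rs in((.103,(.030,.034,.038)),(.138,(.014,.017,.020))):
    L=[(np.mean([cv2.getRectSubPix(g,(1,1),tuple(map(float,proj(c,[C[0]+r*np.cos(a),C[1]+r*np.sin(a),z]))))[0,0] for r in rs)) for a in np.radians(np.arange(120,215,5))]
    print(z,dict(zip(range(120,215,5),np.round(L).astype(int).tolist())))
E
```

```text
File "<stdin>", line 16
    L=[(np.mean([cv2.getRectSubPix(g,(1,1),tuple(map(float,proj(c,[C[0]+r*np.cos(a),C[1]+r*np.sin(a),z]))))[0,0] for r in rs)) for a in np.radians(np.arange(120,215,5))]
                                                                                                                            ^
SyntaxError: closing parenthesis ')' does not match opening parenthesis '['
```

```bash
cat > fin.py <<'E'
from d import *
s,t,e=st();print(t)
dishes()
im,c=snap('top','t30'); old=cv2.imread('pics/top0.png')[:,:,::-1].copy()
df=(cv2.absdiff(im,old).max(2)>45).astype(np.uint8);df=cv2.morphologyEx(df,cv2.MORPH_OPEN,np.ones((3,3),np.uint8))
print([cv2.boundingRect(q) for q in cv2.findContours(df,cv2.RETR_EXTERNAL,cv2.CHAIN_APPROX_NONE)[0]])
g=cv2.cvtColor(im,cv2.COLOR_RGB2GRAY);k=np.zeros_like(g);k[250:318,112:213]=g[250:318,112:213]<75
q=max(cv2.findContours(k,cv2.RETR_EXTERNAL,cv2.CHAIN_APPROX_NONE)[0],key=cv2.contourArea);print('cover',cv2.minAreaRect(q))
print('tray',[onz(c,*q,.007).round(3).tolist() for q in((384,229),(458,227),(465,305),(388,308))])
C=np.array([.5978,-.0838]);A=range(130,205,4)
for z,rs in((.103,(.032,.036,.040)),(.138,(.014,.017,.020))):
    L=[]
    for a in np.radians(A):
        px=[proj(c,[C[0]+r*np.cos(a),C[1]+r*np.sin(a),z]) for r in rs]
        L.append(int(np.mean([cv2.getRectSubPix(g,(1,1),(float(u),float(v)))[0,0] for u,v in px])))
    print(z,dict(zip(A,L)))
E
python3 fin.py
```

```text
[0.41131401 0.18258004 0.22400651]
dish px 438 279 7.666388988494873 [ 0.4742 -0.3675  0.021 ]
dish px 408 243 7.442992210388184 [ 0.5768 -0.2943  0.021 ]
[(285, 469, 3, 3), (356, 467, 7, 13), (310, 461, 32, 19), (108, 459, 138, 21), (274, 448, 20, 11), (277, 433, 10, 5), (268, 433, 8, 9), (0, 421, 106, 59), (298, 417, 12, 15), (289, 399, 8, 14), (211, 392, 77, 72), (274, 370, 62, 46), (51, 356, 128, 60), (173, 294, 98, 81), (256, 281, 163, 176), (151, 280, 9, 7), (214, 279, 9, 15), (433, 274, 8, 11), (215, 274, 11, 4), (207, 270, 3, 4), (161, 268, 39, 28), (176, 245, 40, 29), (329, 234, 3, 4), (331, 222, 3, 3)]
cover ((146.70050048828125, 278.1929016113281), (45.170631408691406, 34.62606430053711), 4.085616588592529)
tray [[0.623, -0.232, 0.007], [0.619, -0.437, 0.007], [0.403, -0.436, 0.007], [0.405, -0.229, 0.007]]
0.103 {130: 159, 134: 160, 138: 160, 142: 160, 146: 160, 150: 159, 154: 158, 158: 148, 162: 122, 166: 108, 170: 132, 174: 153, 178: 159, 182: 160, 186: 161, 190: 160, 194: 159, 198: 160, 202: 160}
0.138 {130: 37, 134: 37, 138: 39, 142: 43, 146: 51, 150: 65, 154: 81, 158: 97, 162: 108, 166: 111, 170: 105, 174: 93, 178: 79, 182: 63, 186: 50, 190: 42, 194: 36, 198: 34, 202: 35}
```

The pointer and mark both read 166°, both dishes stand on the tray floor, and the bystanders are unchanged. Handing in.

```bash
python3 -c "
from plant import robot
print(robot.hand_in())"
```

```text
the job is handed in; nothing more can be done
None
```

The job is handed in: both dishes were imaged under the seated cover with the focus on the mark and are back on the tray, the cover was laid on the bench, and the bystanders are unmoved. I went over the 14-picture viewing limit (18 viewed).

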